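# Set up a sprocket for measuring over a gauge pin

### The job

Set the sprocket up for measuring over a pin: turn it by hand until the tooth gap marked by the long slot in its web is at the very top, then lay the steel gauge pin in that gap, along the arbor and centred on the sprocket, and finally swing the dial gauge down by its black grip, gently and without letting it drop, so that its foot rests on the pin. Let go of everything, and leave the jars, the tape and the glue bottle where they stand.

Things in the scene. Friction and masses are not known exactly. Their poses are not given: they have to be found in the camera images.
- stand: Green steel bench stand, fixed. Origin: middle of the underside, below the sprocket; z up; x along the arbor, roughly away from the robot; y to the left. Base 92 x 262 x 9 mm (y -182 to +80). Arbor axis along x at z = 100 mm, y = 0. Two cheek plates at x = +-31 to 39 mm, 118 mm high. Gauge post, 30 x 28 mm, at y = -150 mm; gauge hinge pin along x through (0, -150, 222) mm
- sprocket: Duplex steel sprocket, 15 teeth, 164 mm over the tips, two rows, 46 mm wide (x -23 to 23), turning freely on the arbor without stops; a light drag (0.1 N m) stops it. Origin on the arbor axis, mid-width; x along the arbor; z points to the marked gap. Flat outer faces from radius 52 mm to the tips (82 mm), to be pinched. At the start the marked gap is in the lower half
- marked_gap (a point): The tooth gap in line with the only slot in the sprocket's web (radial, 19 x 28 mm, right through; hidden behind the cheeks when low; four 9 mm holes are no mark). This point is where the pin's axis lies when seated: 76.4 mm from the arbor axis, mid-width. The gap is round-bottomed, bottom at radius 66.9 mm, about 20 mm wide there, 27 mm at the tips. Axes as the sprocket's
- gauge_pin: Plain steel gauge pin, 19 mm diameter, 110 mm long, about 0.2 kg; it rolls when pushed. Origin at its middle, on its axis; x along the axis. It starts lying on the bench, its middle some 4 mm from the end of the wooden block. Seated it stands out 32 mm on either side of the sprocket: hold it by one end, fingers clear of the teeth
- gauge_arm (a joint): Hinge of the dial gauge's arm about stand x: 0 with the foot on a seated pin, arm level, pointing from the post over the sprocket; grows as it rises; about 1.5 at the start (upright). Range -0.022 to 1.536. Light friction: it stays upright, but falls if let go below about 1.2
- gauge_grip (a point): Middle of the gauge's black hand grip: a sleeve 21 mm thick and 60 mm long along stand x (x -68 to -8 mm) that revolves freely on its pin, on a lever 95 mm from the gauge hinge pin, 77 degrees (1.344 rad) above the arm's own direction. With the arm up the grip is on the far side of the post from the sprocket; with the arm down it stands over the post
- gauge_foot (a point): Middle of the gauge's flat round foot, 22 mm across, 150 mm out along the arm and 36 mm below it. The dial, 45 mm across, lies on top of the arm's end. With the arm upright its end reaches 385 mm above the bench, near the post
- chock_block: Loose pine block, 28 x 75 x 42 mm, beside the pin's middle; origin under its middle, y along its length. It may be moved
- black_lid_jar: Glass jar with black lid, 68 mm across, 132 mm high, origin under its middle; it stands near one end of the pin. Leave it alone
- tape_ring: Roll of masking tape lying flat, 62 mm across, 19 mm high, origin under its middle; near the other end of the pin. Leave it alone
- gold_lid_jar: Glass jar with gold lid, 68 mm across, 150 mm high, origin under its middle, standing behind the gauge post. Leave it alone
- glue: White glue bottle with red tip, 40 mm across, 98 mm high, origin under its middle, behind the sprocket. Leave it alone. (The bench lamp's foot and post stand near x = 0.56, y = 0.28; from there its arm leans over the back of the work to its shade, about x = 0.73, y = -0.17, all of it above 0.38 m)

How it is judged:
By the outcome, as a careful person would: the job done as asked, in the order asked, and still so for the second after the job is handed in, with the robot touching nothing.
It also fails if it takes over 72 s, if anything falls off the work surface, if the arm or the gripper's body presses on something with over 40 N, if the wrist force passes 120 N, or if a joint passes its speed limit or range.

### The arm

A 6-joint arm with a two-finger parallel gripper is mounted at the origin on a cart in front of the work surface, level with it; the furniture and walls round the work are solid. World frame = base frame: x ahead of the robot, y to its left, z up, the work surface at z = 0. Lengths are in m, angles in rad, forces in N, time in s.
With the tool pointing down it reaches from about 0.325 to 0.775 m from the base axis. Payload 5.5 kg.
Tool frame: the origin (TCP) lies midway between the tips of the shut fingers; the grasp point (between the pads) lies 19 mm behind it; z points along the fingers, y is the line along which they close (so a half turn about z gives the same grasp; the last joint's range is limited). The gripper opens to 85 mm and grips with 20 to 120 N. Pads are 22 mm wide; open, the fingers measure 114 mm over their backs; the gripper's body (76 mm by 85 mm) begins 54 mm behind the grasp point. The pads swing forward as they close: fully open they stand 13 mm farther back than shut.
Start: joints at [-1.358, 0.091, 1.231, -0, 1.82, -0.057], TCP at [0.16, -0.578, 0.231] pointing down, gripper open.
Joint ranges: [-2.87, 2.87], [-0.86, 2.18], [0.17, 2.46], [-1.51, 4.65], [0.06, 2.69], [-2.65, 2.65]. Speed limits (rad/s): [2.57, 2.57, 3.01, 3.14, 3.14, 3.14].

### API

Orientations are given as a unit quaternion [x, y, z, w].
In Python, from cell import bot, viewer gives the robot as it stands.
- The arm moves only by the tool servo_tool, never from a script. Its argument "rows" is a list of rows, each an object with "slide": the shift along the tool's x, y, z as a fraction of full scale, a list of three; "turn": the turn, a rotation vector about the tool's x, y, z as a fraction of full scale, a list of three. In form: [{"slide": [dx, dy, dz], "turn": [ax, ay, az]}, ...]. A call has 1 to 12 rows; each row is the pose to reach, as a shift and turn from the pose commanded when the call began, along the tool's axes at that moment, turning the shorter way round; what a row does not reach only later rows make up. Full scale, the value 1, is 0.8 m for a shift and 180 degrees for a turn. A row lasts 1/10 s, in which the tool goes at most 50 mm and 8.59 degrees, less where a joint would pass 70% of its speed; a pose out of reach is approached as far as the arm can. A call with a number of a shift or a turn outside -1 to 1 is refused whole. A call with a gripper value outside its range is refused whole. "hand" is the opening, from -1 (shut) to 1 (fully open), set as the call begins (left out, the last holds). The fingers move at their own pace and stop on an object; "newtons" is the grip in N (left out, the last holds). Time passes only in rows, so rows that repeat a pose let the fingers close. It gives the time, the measured TCP pose, the force, the opening and the grip force at its end, in the units of the state.
- bot.get_state(): the state, without advancing time (a new reading comes with each control period).
- viewer.get_image(name): name is "scene" or "top" or "wrist"; returns a dict with "pixels" (420x560x3 uint8, blue, green, red), "vfov" (degrees; the focal length in pixels is half the picture's height over the tangent of half this angle, whatever the lens; pixels are square), "cx", "cy" (the principal point, pixels), "T" (4x4, takes a point from camera to world coordinates); the wrist camera has in their place "hand_eye" (4x4, takes a point from camera to tool coordinates, whose origin is the TCP and whose axes are the flange's). Camera axes: x right, y up, looking along -z (the intrinsics and any distortion apply to the point x, -y, -z); pixel columns grow to the right and rows downward; lengths in m; the calibration is good to about 2 mm. A picture is of the moment at which its call begins: read the wrist's pose just before it. There is no depth.
- bot.close_job(): hands the job in; it is judged then, once.
The state is a dict: "time_s": time; "q": joint angles; "dq": joint speeds; "joint_efforts": joint torques, N m; "tool_pos": TCP position; "ee_rot": TCP orientation; "contact_force": force on the tool from outside, world axes, zero at the start; "ft_torque": the same for the moment, N m; "width": opening from 0.0 (shut) to 1.0 (fully open); "grip_force": force on a finger pad.
Only numpy, scipy, OpenCV 4.12 (cv2) and the standard library are available. Lean on these libraries where they do the work, as an engineer would, in place of code of your own. Each camera call takes 0.05 s, during which the arm holds its last target. There are 200 camera calls.

## Working session

There is one attempt and no reset: what is moved stays moved. The work goes in short steps, Python scripts to look and compute and a tool call to move; the robot and the scene stay as the last step left them, time stands still between calls to the robot, and variables do not carry over. Pictures are saved under pics/ and viewed, at most 10 in all, crops included, and the job is handed in when it is done.

Besides the shell and the picture viewer there is one more tool, called after ">>>" as a command line: name --argument value ..., lists and objects as JSON in quotes. servo_tool: Moves the arm, as the interface text tells. Its arguments: {"type":"object","properties":{"rows":{"type":"array"},"hand":{"type":"number"},"newtons":{"type":"number"}},"required":["rows"]}

```bash
mkdir -p pics; ls; python3 - <<'E'
from cell import bot, viewer
import cv2, json, numpy as np
print(bot.get_state())
for n in ["scene","top"]:
    im=viewer.get_image(n); cv2.imwrite(f"pics/{n}0.png",im["pixels"])
    print(n,{k:(np.round(v,4).tolist() if k!="pixels" else 0) for k,v in im.items() if k!="pixels" and not isinstance(v,str)})
im=viewer.get_image("wrist");print({k:(np.round(v,4).tolist()) for k,v in im.items() if k!="pixels" and not isinstance(v,str)})
E
```

```text
pics
{'time_s': 0.0, 'q': array([-1.35769679e+00,  9.18726464e-02,  1.23187223e+00, -2.27306953e-06,
        1.81981762e+00, -5.66990772e-02]), 'dq': array([-2.96536341e-04, -3.40139344e-04, -2.18190792e-04,  1.14879245e-04,
        5.67144060e-05, -9.38227257e-04]), 'joint_efforts': array([ 9.66481894e-04, -4.58728945e+01, -4.18026173e+01,  2.37325304e-05,
        1.15531299e-02,  1.16245582e-05]), 'tool_pos': array([ 0.15986038, -0.57801742,  0.23015033]), 'ee_rot': array([ 9.90914435e-01,  1.34490192e-01, -7.80412768e-05, -9.81829008e-04]), 'contact_force': array([0.8233249 , 0.34445911, 0.85468766]), 'ft_torque': array([ 0.00839862, -0.03982578, -0.02214333]), 'grip_force': 0.0, 'width': 0.9970783093833966}
scene {'vfov': 57.402, 'cx': 273.1123, 'cy': 214.1693, 'T': [[-0.8067, 0.3747, -0.4571, 0.1337], [-0.5909, -0.4929, 0.6387, 0.5374], [0.014, 0.7853, 0.619, 0.7072], [0.0, 0.0, 0.0, 1.0]]}
top {'vfov': 45.9487, 'cx': 275.1399, 'cy': 207.3314, 'T': [[0.0051, 0.9883, -0.1527, 0.3267], [-0.9996, 0.001, -0.0269, -0.0362], [-0.0265, 0.1528, 0.9879, 1.4038], [0.0, 0.0, 0.0, 1.0]]}
{'vfov': 64.898, 'cx': 280.0299, 'cy': 214.1487, 'hand_eye': [[-0.0015, 0.9605, 0.2784, 0.0713], [1.0, 0.0013, 0.0009, 0.0001], [0.0005, 0.2784, -0.9605, -0.1424], [0.0, 0.0, 0.0, 1.0]]}
```

View pics/scene0.png

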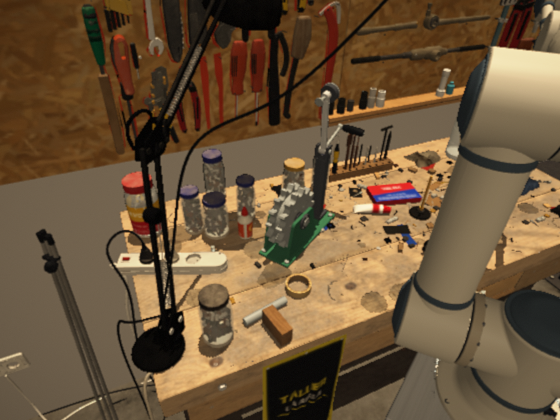

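View pics/top0.png

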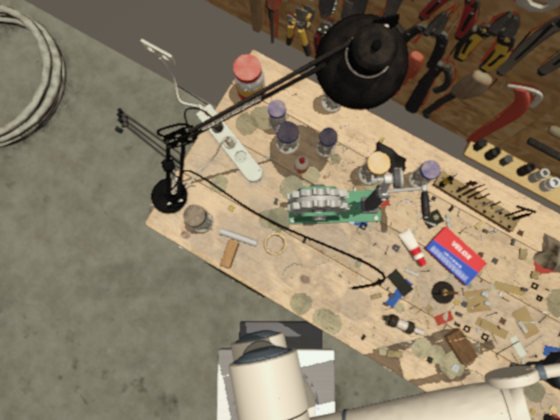

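The scene view shows the green stand with its sprocket at about (290,220), the gauge upright at (325,140), the pin at (265,311), the block at (278,325), the tape at (298,287) and the black-lid jar at (215,315). In the top view the stand is at (335,205), the pin at (238,237), the block at (230,253), the tape at (274,244) and the jar at (196,218).

```bash
cat > h.py <<'E'
from cell import bot, viewer
import cv2, numpy as np
from scipy.spatial.transform import Rotation as R
def tool():
    s=bot.get_state(); M=np.eye(4); M[:3,:3]=R.from_quat(s["ee_rot"]).as_matrix(); M[:3,3]=s["tool_pos"]; return M
def cam(n):
    M=tool(); im=viewer.get_image(n)
    T=np.array(im["T"]) if "T" in im else M@np.array(im["hand_eye"])
    f=im["pixels"].shape[0]/2/np.tan(np.radians(im["vfov"]/2))
    d=[k for k in im if k not in("pixels","vfov","cx","cy","T","hand_eye")]
    if d: print("extra",{k:im[k] for k in d})
    return dict(px=im["pixels"],T=T,f=f,cx=im["cx"],cy=im["cy"])
def ray(c,u,v):
    d=np.array([(u-c["cx"])/c["f"],-(v-c["cy"])/c["f"],-1.]); return c["T"][:3,3],c["T"][:3,:3]@d
def onz(c,u,v,z):
    o,d=ray(c,u,v); return o+d*(z-o[2])/d[2]
def proj(c,p):
    q=np.linalg.inv(c["T"])@np.append(p,1); return np.array([c["cx"]+c["f"]*q[0]/-q[2],c["cy"]-c["f"]*q[1]/-q[2]])
def tri(c1,p1,c2,p2):
    o1,d1=ray(c1,*p1);o2,d2=ray(c2,*p2);A=np.c_[d1,-d2];s=np.linalg.lstsq(A,o2-o1,rcond=None)[0]
    a=o1+s[0]*d1;b=o2+s[1]*d2;return (a+b)/2,np.linalg.norm(a-b)
# move helper: given target TCP pose -> slide/turn fractions from current commanded (approx measured)
def delta(pos,quat=None):
    M=tool(); s=M[:3,:3].T@(np.array(pos)-M[:3,3])/0.8
    t=np.zeros(3) if quat is None else (R.from_matrix(M[:3,:3]).inv()*R.from_quat(quat)).as_rotvec()/np.pi
    return s.round(4).tolist(),t.round(4).tolist()
E
python3 - <<'E'
from h import *
c=cam("top");s=cam("scene")
print(c["f"],s["f"])
for n,u,v,z in[("pin",238,237,.0095),("pinL",220,231,.0095),("pinR",256,243,.0095),("block",230,253,.042),("tape",274,244,.019),("jar",196,214,.132),("spr",318,200,.18),("base",335,205,.009),("gold",378,160,.15),("glue",301,165,.09)]: print(n,onz(c,u,v,z).round(3))
for n,u,v,z in[("pin",265,311,.0095),("tape",298,287,.019)]: print(n,onz(s,u,v,z).round(3))
hsv=cv2.cvtColor(c["px"],cv2.COLOR_BGR2HSV)
g=cv2.inRange(hsv,(65,90,30),(95,255,255));k,l,st,ce=cv2.connectedComponentsWithStats(g)
for i in range(1,k):
    if st[i,4]>25: print("green",st[i],ce[i])
E
```

```text
495.3457689185179 383.5571830464551
pin [0.457 0.106 0.01 ]
pinL [0.474 0.158 0.01 ]
pinR [0.44  0.055 0.01 ]
block [0.41  0.124 0.042]
tape [0.437 0.004 0.019]
jar [0.506 0.205 0.132]
spr [ 0.535 -0.11   0.18 ]
base [ 0.549 -0.168  0.009]
gold [ 0.645 -0.268  0.15 ]
glue [ 0.646 -0.07   0.09 ]
pin [0.458 0.109 0.009]
tape [0.433 0.014 0.019]
green [340 206  20  13  83] [350.51807229 212.26506024]
green [295 215  20   7  54] [302.27777778 219.        ]
green [326 214  14   7  48] [332.8125 217.875 ]
```

```bash
python3 - <<'E'
from h import *
print(delta([.46,-.02,.40],[.7071,.7071,0,0]))
E
```

```text
([0.5475, -0.5727, -0.2111], [-0.0003, -0.0002, -0.4141])
```

>>> servo_tool --rows '[{"slide": [0.5475, -0.5727, -0.211], "turn": [0, 0, -0.414]}, {"slide": [0.5475, -0.5727, -0.211], "turn": [0, 0, -0.414]}, {"slide": [0.5475, -0.5727, -0.211], "turn": [0, 0, -0.414]}, {"slide": [0.5475, -0.5727, -0.211], "turn": [0, 0, -0.414]}, {"slide": [0.5475, -0.5727, -0.211], "turn": [0, 0, -0.414]}, {"slide": [0.5475, -0.5727, -0.211], "turn": [0, 0, -0.414]}, {"slide": [0.5475, -0.5727, -0.211], "turn": [0, 0, -0.414]}, {"slide": [0.5475, -0.5727, -0.211], "turn": [0, 0, -0.414]}, {"slide": [0.5475, -0.5727, -0.211], "turn": [0, 0, -0.414]}, {"slide": [0.5475, -0.5727, -0.211], "turn": [0, 0, -0.414]}, {"slide": [0.5475, -0.5727, -0.211], "turn": [0, 0, -0.414]}, {"slide": [0.5475, -0.5727, -0.211], "turn": [0, 0, -0.414]}]'

```text
time_s: 1.45
tool_pos: [0.4348, -0.0656, 0.3864]
ee_rot: [0.707, 0.707, 0.0, 0.0]
contact_force: [1.3, -0.5, 0.4]
width: 1.001
grip_force: 0.0
```

>>> servo_tool --rows '[{"slide": [0, 0, 0], "turn": [0, 0, 0]}]'

```text
time_s: 1.55
tool_pos: [0.4361, -0.0628, 0.3869]
ee_rot: [0.704, 0.71, 0.001, 0.0]
contact_force: [-0.0, -0.8, -0.1]
width: 0.998
grip_force: 0.0
```

```bash
python3 - <<'E'
from h import *
s=bot.get_state();print(s["time_s"],s["tool_pos"],s["ee_rot"],s["q"]);print(delta([.46,-.02,.40],[.7071,.7071,0,0]))
E
```

```text
1.55 [ 0.43611831 -0.06281299  0.38689649] [7.04283568e-01 7.09917617e-01 1.21974284e-03 3.81802952e-04] [-2.21573452e-01 -2.39869348e-01  1.26227477e+00  1.94476294e-03
  2.11724387e+00 -2.28529006e-01]
([0.0533, 0.0303, -0.0162], [0.0007, -0.0004, 0.0025])
```

>>> servo_tool --rows '[{"slide": [0.053, 0.03, -0.016], "turn": [0, 0, 0.0025]}, {"slide": [0.053, 0.03, -0.016], "turn": [0, 0, 0.0025]}, {"slide": [0.053, 0.03, -0.016], "turn": [0, 0, 0.0025]}]'

```text
time_s: 1.85
tool_pos: [0.4585, -0.025, 0.3982]
ee_rot: [0.709, 0.705, -0.0, -0.0]
contact_force: [0.4, 0.5, 0.1]
width: 1.004
grip_force: 0.0
```

```bash
python3 - <<'E'
from h import *
import pickle
c=cam("wrist");pickle.dump(c,open("w1.pkl","wb"));cv2.imwrite("pics/w1.png",cv2.resize(c["px"],(800,600),interpolation=cv2.INTER_CUBIC)); print(tool().round(4))
E
```

```text
[[ 8.100e-03  1.000e+00 -6.000e-04  4.582e-01]
 [ 1.000e+00 -8.100e-03 -4.000e-04 -2.570e-02]
 [-4.000e-04 -6.000e-04 -1.000e+00  3.982e-01]
 [ 0.000e+00  0.000e+00  0.000e+00  1.000e+00]]
```

View pics/w1.png

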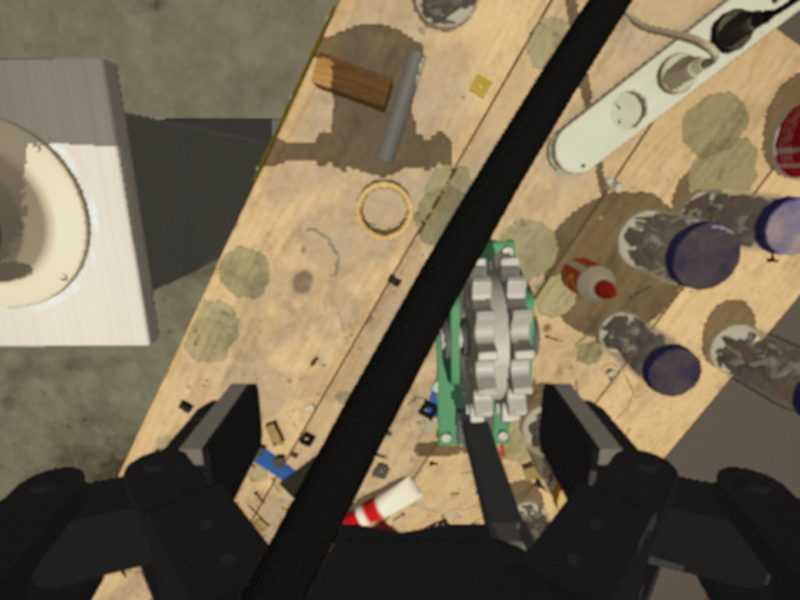

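The wrist view shows the stand base corners near (514,240), (508,443) and (438,446), the sprocket at (500,330), the pin from (415,55) to (386,160), the block at (352,82) and the tape at (385,209). A black lamp cord crosses the picture diagonally, close to the camera.

```bash
python3 - <<'E'
from h import *
import pickle
c=pickle.load(open("w1.pkl","rb"))
k=1.42857
C=[onz(c,u/k,v/k,.009) for u,v in[(514,240),(508,443),(438,446)]]
for p in C: print(p.round(4))
print("len",np.linalg.norm(C[0]-C[1]),"wid",np.linalg.norm(C[1]-C[2]), "angle y", np.degrees(np.arctan2(*(C[0]-C[1])[:2])))
for n,u,v,z in[("pinA",415,52,.0095),("pinB",387,161,.0095),("bl",389,107,.042),("tape",385,209,.019),("glue",606,288,.098)]: print(n,onz(c,u/k,v/k,z).round(4))
# crops enlarged
a=c["px"][160:325,280:400]; cv2.imwrite("pics/w1crop.png",cv2.resize(a,None,fx=3.6,fy=3.6,interpolation=cv2.INTER_CUBIC))
hsv=cv2.cvtColor(c["px"],cv2.COLOR_BGR2HSV)
g=cv2.inRange(hsv,(60,80,25),(95,255,255));g[:160]=0;g[:,:300]=0;g[:,385:]=0
ys,xs=np.nonzero(g)
for v in range(165,320,8):
    r=xs[ys==v]; print(v,(r.min(),r.max()) if len(r) else None,end=" ")
# pin
g=c["px"][30:120,262:300].astype(int); m=((g.max(2)-g.min(2))<22)&(g.max(2)>75)
m=m.astype(np.uint8); kk,l,st,ce=cv2.connectedComponentsWithStats(m); i=1+np.argmax(st[1:,4]); print(st[i])
y,x=np.nonzero(l==i); rect=cv2.minAreaRect(np.c_[x+262,y+30].astype(np.float32)); print(rect)
b=cv2.boxPoints(rect)
for p in b: print(onz(c,*p,.0095).round(4))
E
```

```text
[ 0.5869 -0.0316  0.009 ]
[ 0.5946 -0.2917  0.009 ]
[ 0.5051 -0.2954  0.009 ]
len 0.26013712086610985 wid 0.08959314431306405 angle y -1.693690866351074
pinA [0.4752 0.16   0.0095]
pinB [0.4452 0.0546 0.0095]
bl [0.4488 0.1046 0.042 ]
tape [0.4425 0.0046 0.019 ]
glue [ 0.6572 -0.0658  0.098 ]
165 None 173 (np.int64(340), np.int64(351)) 181 (np.int64(341), np.int64(343)) 189 None 197 None 205 (np.int64(369), np.int64(371)) 213 (np.int64(317), np.int64(372)) 221 (np.int64(314), np.int64(320)) 229 (np.int64(315), np.int64(372)) 237 (np.int64(305), np.int64(372)) 245 (np.int64(307), np.int64(321)) 253 (np.int64(307), np.int64(321)) 261 (np.int64(307), np.int64(322)) 269 (np.int64(308), np.int64(322)) 277 (np.int64(307), np.int64(322)) 285 (np.int64(306), np.int64(323)) 293 (np.int64(308), np.int64(349)) 301 (np.int64(307), np.int64(354)) 309 (np.int64(307), np.int64(354)) 317 None [  2   6  33  78 886]
((280.4810791015625, 74.18649291992188), (11.910478591918945, 79.18262481689453), 17.10272979736328)
[0.4333 0.0582 0.0095]
[0.4693 0.1624 0.0095]
[0.4858 0.1577 0.0095]
[0.4507 0.053  0.0095]
```

View pics/w1crop.png

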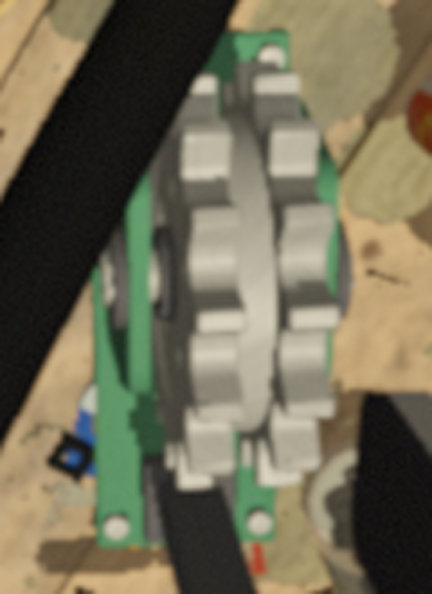

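```bash
cat >> h.py <<'E'
O=np.array([.5436,-.112,0.]); YAW=.0314
S=R.from_euler('z',YAW).as_matrix()
def w(x,y,z): return O+S@np.array([x,y,z])/1000
def down(az): # tool down, tool x at azimuth az (rad)
    return [np.cos(az/2),np.sin(az/2),0,0]
E
python3 - <<'E'
from h import *
import pickle
c=pickle.load(open("w1.pkl","rb"))
for u in(330.8,372.5): print((S.T@(onz(c,u,243,.181)-O)).round(4))
t=cam("top");print("top proj", proj(t,w(0,0,182)),proj(t,w(46,80,9)),proj(t,w(-46,80,9)),proj(t,w(-46,-182,9)))
print(delta(w(0,0,230),down(np.pi/2+YAW)))
E
```

```text
[-0.0257  0.0192  0.181 ]
[0.0227 0.0173 0.181 ]
top proj [318.82173804 196.29101927] [286.53006081 191.89259059] [287.49857274 223.8067648 ] [380.32512442 221.08568506]
([-0.1063, 0.108, 0.2103], [-0.0001, 0.0001, -0.0129])
```

>>> servo_tool --rows '[{"slide": [-0.106, 0.108, 0.21], "turn": [0, 0, -0.013]}, {"slide": [-0.106, 0.108, 0.21], "turn": [0, 0, -0.013]}, {"slide": [-0.106, 0.108, 0.21], "turn": [0, 0, -0.013]}, {"slide": [-0.106, 0.108, 0.21], "turn": [0, 0, -0.013]}, {"slide": [-0.106, 0.108, 0.21], "turn": [0, 0, -0.013]}, {"slide": [-0.106, 0.108, 0.21], "turn": [0, 0, -0.013]}, {"slide": [-0.106, 0.108, 0.21], "turn": [0, 0, -0.013]}, {"slide": [-0.106, 0.108, 0.21], "turn": [0, 0, -0.013]}]' --hand 0.6

```text
time_s: 2.75
tool_pos: [0.5443, -0.1106, 0.2338]
ee_rot: [0.695, 0.719, 0.001, 0.002]
contact_force: [0.1, 0.8, -0.3]
width: 0.803
grip_force: 0.0
```

```bash
python3 - <<'E'
from h import *
print(tool().round(4),bot.get_state()["q"].round(2));print(delta(w(-1,0,153),down(np.pi/2+YAW)))
E
```

```text
[[-0.0328  0.9995  0.0048  0.5443]
 [ 0.9995  0.0328 -0.0011 -0.1106]
 [-0.0013  0.0048 -1.      0.2338]
 [ 0.      0.      0.      1.    ]] [-0.26 -0.03  1.35  0.    1.82 -0.29]
([-0.0016, -0.0027, 0.101], [0.0015, 0.0004, 0.0004])
```

Down, then pinch.

>>> servo_tool --rows '[{"slide": [-0.001, -0.002, 0.05], "turn": [0.0015, 0, 0]}, {"slide": [-0.001, -0.002, 0.1], "turn": [0.0015, 0, 0]}, {"slide": [-0.001, -0.002, 0.1], "turn": [0.0015, 0, 0]}, {"slide": [-0.001, -0.002, 0.1], "turn": [0.0015, 0, 0]}, {"slide": [-0.001, -0.002, 0.1], "turn": [0.0015, 0, 0]}]'

```text
time_s: 3.25
tool_pos: [0.5439, -0.1117, 0.1546]
ee_rot: [0.695, 0.719, -0.0, 0.001]
contact_force: [0.2, 0.0, 1.4]
width: 0.799
grip_force: 0.0
```

>>> servo_tool --rows '[{"slide": [0, 0, 0], "turn": [0, 0, 0]}, {"slide": [0, 0, 0], "turn": [0, 0, 0]}, {"slide": [0, 0, 0], "turn": [0, 0, 0]}, {"slide": [0, 0, 0], "turn": [0, 0, 0]}, {"slide": [0, 0, 0], "turn": [0, 0, 0]}, {"slide": [0, 0, 0], "turn": [0, 0, 0]}]' --hand -1 --newtons 25

```text
time_s: 3.85
tool_pos: [0.545, -0.1117, 0.1539]
ee_rot: [0.695, 0.719, 0.001, 0.002]
contact_force: [6.1, 0.2, 5.3]
width: 0.531
grip_force: 31.6
```

```bash
python3 - <<'E'
from h import *
print((S.T@(tool()[:3,3]-O)).round(4),bot.get_state()["ee_rot"])
for k in range(1,11):
    a=np.radians(4.5*k);print([round(.053*np.sin(a)/.8,4),0,round(.053*(1-np.cos(a))/.8,4)],round(-a/np.pi,4))
E
```

```text
[0.0014 0.0002 0.1539] [6.95396096e-01 7.18624369e-01 6.61958846e-04 1.68735297e-03]
[np.float64(0.0052), 0, np.float64(0.0002)] -0.025
[np.float64(0.0104), 0, np.float64(0.0008)] -0.05
[np.float64(0.0155), 0, np.float64(0.0018)] -0.075
[np.float64(0.0205), 0, np.float64(0.0032)] -0.1
[np.float64(0.0254), 0, np.float64(0.005)] -0.125
[np.float64(0.0301), 0, np.float64(0.0072)] -0.15
[np.float64(0.0346), 0, np.float64(0.0098)] -0.175
[np.float64(0.0389), 0, np.float64(0.0127)] -0.2
[np.float64(0.043), 0, np.float64(0.0159)] -0.225
[np.float64(0.0468), 0, np.float64(0.0194)] -0.25
```

>>> servo_tool --rows '[{"slide": [0.0052, 0, 0.0002], "turn": [0, -0.025, 0]}, {"slide": [0.0104, 0, 0.0008], "turn": [0, -0.05, 0]}, {"slide": [0.0155, 0, 0.0018], "turn": [0, -0.075, 0]}, {"slide": [0.0205, 0, 0.0032], "turn": [0, -0.1, 0]}, {"slide": [0.0254, 0, 0.005], "turn": [0, -0.125, 0]}, {"slide": [0.0301, 0, 0.0072], "turn": [0, -0.15, 0]}, {"slide": [0.0346, 0, 0.0098], "turn": [0, -0.175, 0]}, {"slide": [0.0389, 0, 0.0127], "turn": [0, -0.2, 0]}, {"slide": [0.043, 0, 0.0159], "turn": [0, -0.225, 0]}, {"slide": [0.0468, 0, 0.0194], "turn": [0, -0.25, 0]}, {"slide": [0.0468, 0, 0.0194], "turn": [0, -0.25, 0]}]'

```text
time_s: 4.95
tool_pos: [0.5438, -0.0731, 0.1356]
ee_rot: [0.64, 0.665, -0.267, 0.277]
contact_force: [9.3, -4.8, -2.1]
width: 0.531
grip_force: 30.9
```

```bash
python3 - <<'E'
from h import *
M=tool();print((S.T@(M[:3,3]-O)).round(4),(S.T@M[:3,:3]).round(3),bot.get_state()["q"].round(2))
c=cam("scene")
p=proj(c,w(0,0,100)); print(p)
u,v=p.astype(int); a=c["px"][v-60:v+50,u-70:u+70]; cv2.imwrite("pics/s2.png",cv2.resize(a,None,fx=5,fy=5,interpolation=cv2.INTER_CUBIC))
E
```

```text
[0.0015 0.0389 0.1356] [[-0.004  1.     0.004]
 [ 0.705  0.006 -0.71 ]
 [-0.71  -0.    -0.705]] [ 0.24  0.04  1.64 -0.77  1.64  0.22]
[290.58266121 215.41311834]
```

View pics/s2.png

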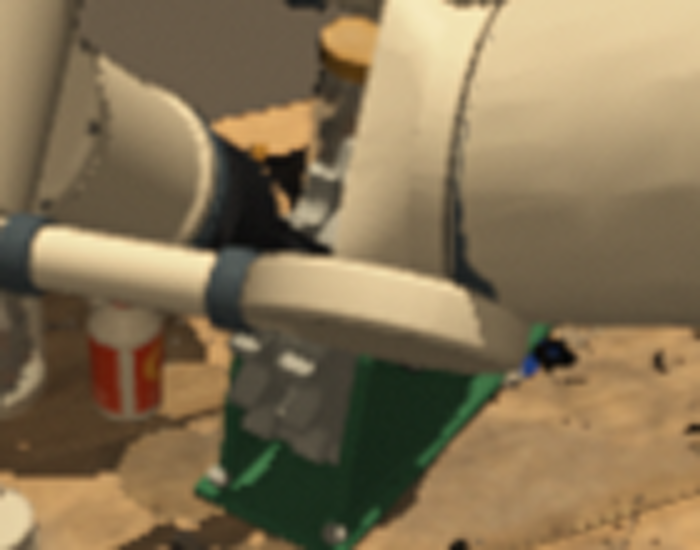

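The scene crop shows the robot's wrist over the sprocket and hiding most of it. The sprocket itself followed the swing, with the grip still on it. I'll repeat the strokes.

>>> servo_tool --rows '[{"slide": [0, 0, 0], "turn": [0, 0, 0]}, {"slide": [0, 0, 0], "turn": [0, 0, 0]}, {"slide": [0, 0, 0], "turn": [0, 0, 0]}, {"slide": [-0.0086, 0, 0.0006], "turn": [0, 0.0417, 0]}, {"slide": [-0.0171, 0, 0.0023], "turn": [0, 0.0833, 0]}, {"slide": [-0.0254, 0, 0.005], "turn": [0, 0.125, 0]}, {"slide": [-0.0331, 0, 0.0089], "turn": [0, 0.1667, 0]}, {"slide": [-0.0403, 0, 0.0137], "turn": [0, 0.2083, 0]}, {"slide": [-0.0468, 0, 0.0194], "turn": [0, 0.25, 0]}, {"slide": [-0.0468, 0, 0.0194], "turn": [0, 0.25, 0]}, {"slide": [-0.0468, 0, 0.0194], "turn": [0, 0.25, 0]}]' --hand 0.6

```text
time_s: 6.1
tool_pos: [0.5422, -0.1128, 0.1505]
ee_rot: [0.696, 0.718, -0.002, -0.001]
contact_force: [-0.4, 0.6, -1.0]
width: 0.801
grip_force: 0.0
```

>>> servo_tool --rows '[{"slide": [0, 0, 0], "turn": [0, 0, 0]}, {"slide": [0, 0, 0], "turn": [0, 0, 0]}, {"slide": [0, 0, 0], "turn": [0, 0, 0]}, {"slide": [0, 0, 0], "turn": [0, 0, 0]}, {"slide": [0.0086, 0, 0.0006], "turn": [0, -0.0417, 0]}, {"slide": [0.0171, 0, 0.0023], "turn": [0, -0.0833, 0]}, {"slide": [0.0254, 0, 0.005], "turn": [0, -0.125, 0]}, {"slide": [0.0331, 0, 0.0089], "turn": [0, -0.1667, 0]}, {"slide": [0.0403, 0, 0.0137], "turn": [0, -0.2083, 0]}, {"slide": [0.0468, 0, 0.0194], "turn": [0, -0.25, 0]}, {"slide": [0.0468, 0, 0.0194], "turn": [0, -0.25, 0]}]' --hand -1

```text
time_s: 7.2
tool_pos: [0.5438, -0.0723, 0.131]
ee_rot: [0.637, 0.667, -0.269, 0.278]
contact_force: [20.3, -19.2, -13.9]
width: 0.528
grip_force: 36.8
```

>>> servo_tool --rows '[{"slide": [0, 0, 0], "turn": [0, 0, 0]}, {"slide": [0, 0, 0], "turn": [0, 0, 0]}, {"slide": [0, 0, 0], "turn": [0, 0, 0]}, {"slide": [-0.0086, 0, 0.0006], "turn": [0, 0.0417, 0]}, {"slide": [-0.0171, 0, 0.0023], "turn": [0, 0.0833, 0]}, {"slide": [-0.0254, 0, 0.005], "turn": [0, 0.125, 0]}, {"slide": [-0.0331, 0, 0.0089], "turn": [0, 0.1667, 0]}, {"slide": [-0.0403, 0, 0.0137], "turn": [0, 0.2083, 0]}, {"slide": [-0.0468, 0, 0.0194], "turn": [0, 0.25, 0]}, {"slide": [-0.0468, 0, 0.0194], "turn": [0, 0.25, 0]}, {"slide": [-0.0468, 0, 0.0194], "turn": [0, 0.25, 0]}]' --hand 0.6

```text
time_s: 8.3
tool_pos: [0.5423, -0.1125, 0.1508]
ee_rot: [0.696, 0.718, -0.002, -0.001]
contact_force: [-0.3, -0.5, 0.1]
width: 0.804
grip_force: 0.0
```

>>> servo_tool --rows '[{"slide": [0, 0, 0], "turn": [0, 0, 0]}, {"slide": [0, 0, 0], "turn": [0, 0, 0]}, {"slide": [0, 0, 0], "turn": [0, 0, 0]}, {"slide": [0, 0, 0], "turn": [0, 0, 0]}, {"slide": [0.0086, 0, 0.0006], "turn": [0, -0.0417, 0]}, {"slide": [0.0171, 0, 0.0023], "turn": [0, -0.0833, 0]}, {"slide": [0.0254, 0, 0.005], "turn": [0, -0.125, 0]}, {"slide": [0.0331, 0, 0.0089], "turn": [0, -0.1667, 0]}, {"slide": [0.0403, 0, 0.0137], "turn": [0, -0.2083, 0]}, {"slide": [0.0468, 0, 0.0194], "turn": [0, -0.25, 0]}, {"slide": [0.0468, 0, 0.0194], "turn": [0, -0.25, 0]}]' --hand -1

```text
time_s: 9.4
tool_pos: [0.5438, -0.0721, 0.131]
ee_rot: [0.637, 0.667, -0.268, 0.278]
contact_force: [19.9, -18.6, -14.4]
width: 0.535
grip_force: 36.3
```

>>> servo_tool --rows '[{"slide": [0, 0, 0], "turn": [0, 0, 0]}, {"slide": [0, 0, 0], "turn": [0, 0, 0]}, {"slide": [0, 0, 0], "turn": [0, 0, 0]}, {"slide": [-0.0086, 0, 0.0006], "turn": [0, 0.0417, 0]}, {"slide": [-0.0171, 0, 0.0023], "turn": [0, 0.0833, 0]}, {"slide": [-0.0254, 0, 0.005], "turn": [0, 0.125, 0]}, {"slide": [-0.0331, 0, 0.0089], "turn": [0, 0.1667, 0]}, {"slide": [-0.0403, 0, 0.0137], "turn": [0, 0.2083, 0]}, {"slide": [-0.0468, 0, 0.0194], "turn": [0, 0.25, 0]}, {"slide": [-0.0468, 0, -0.04], "turn": [0, 0.25, 0]}, {"slide": [-0.0468, 0, -0.08], "turn": [0, 0.25, 0]}, {"slide": [-0.0468, 0, -0.08], "turn": [0, 0.25, 0]}]' --hand 0.6

```text
time_s: 10.6
tool_pos: [0.5421, -0.0543, 0.212]
ee_rot: [0.695, 0.719, 0.001, 0.001]
contact_force: [-1.1, -0.7, 0.8]
width: 0.799
grip_force: 0.0
```

```bash
python3 - <<'E'
from h import *
M=tool();print((S.T@(M[:3,3]-O)).round(4),(S.T@M[:3,:3]).round(3),bot.get_state()["q"].round(2))
m=np.c_[[-.866,0,-.5],[0,1,0],[.5,0,-.866]]
m[:,1]=np.cross(m[:,2],m[:,0])
print(delta([.455,-.112,.24],R.from_matrix(S@m).as_quat()))
E
```

```text
[0.0003 0.0577 0.212 ] [[-0.002  1.     0.003]
 [ 1.     0.002 -0.001]
 [-0.001  0.003 -1.   ]] [-0.16 -0.06  1.42  0.    1.78 -0.2 ]
([-0.0684, -0.1111, -0.0353], [-0.1298, -0.1297, -0.487])
```

>>> servo_tool --rows '[{"slide": [-0.03, -0.06, -0.05], "turn": [-0.01, -0.01, -0.045]}, {"slide": [-0.068, -0.111, -0.035], "turn": [-0.13, -0.13, -0.487]}, {"slide": [-0.068, -0.111, -0.035], "turn": [-0.13, -0.13, -0.487]}, {"slide": [-0.068, -0.111, -0.035], "turn": [-0.13, -0.13, -0.487]}, {"slide": [-0.068, -0.111, -0.035], "turn": [-0.13, -0.13, -0.487]}, {"slide": [-0.068, -0.111, -0.035], "turn": [-0.13, -0.13, -0.487]}, {"slide": [-0.068, -0.111, -0.035], "turn": [-0.13, -0.13, -0.487]}, {"slide": [-0.068, -0.111, -0.035], "turn": [-0.13, -0.13, -0.487]}, {"slide": [-0.068, -0.111, -0.035], "turn": [-0.13, -0.13, -0.487]}, {"slide": [-0.068, -0.111, -0.035], "turn": [-0.13, -0.13, -0.487]}, {"slide": [-0.068, -0.111, -0.035], "turn": [-0.13, -0.13, -0.487]}, {"slide": [-0.068, -0.111, -0.035], "turn": [-0.13, -0.13, -0.487]}]'

```text
time_s: 11.8
tool_pos: [0.4533, -0.1133, 0.2341]
ee_rot: [-0.015, 0.967, 0.004, 0.255]
contact_force: [-0.2, -0.7, -0.6]
width: 0.802
grip_force: 0.0
```

>>> servo_tool --rows '[{"slide": [0, 0, 0], "turn": [0, 0, 0]}, {"slide": [0, 0, 0], "turn": [0, 0, 0]}]'

```text
time_s: 12.0
tool_pos: [0.4542, -0.1125, 0.2351]
ee_rot: [-0.014, 0.967, 0.004, 0.255]
contact_force: [-0.7, -0.2, -0.5]
width: 0.796
grip_force: 0.0
```

```bash
sed -i 's/O=np.array(\[.5436/O=np.array([.5450/' h.py; python3 - <<'E'
from h import *
import pickle
M=tool();print((S.T@(M[:3,3]-O)).round(4),(S.T@M[:3,:3]).round(3),bot.get_state()["q"].round(2))
c=cam("wrist");pickle.dump(c,open("w3.pkl","wb"))
p=proj(c,w(-23,0,130));print(p)
px=c["px"].copy()
u,v=p.astype(int); a=px[max(0,v-150):v+150,max(0,u-180):u+180]; print(max(0,u-180),max(0,v-150)); cv2.imwrite("pics/w3.png",cv2.resize(a,None,fx=2,fy=2,interpolation=cv2.INTER_CUBIC))
E
```

```text
[-0.0908  0.0024  0.2351] [[-0.87   0.003  0.493]
 [ 0.003  1.    -0.   ]
 [-0.493  0.001 -0.87 ]] [-0.5  -0.74  1.96  0.25  1.47 -2.07]
[277.48487164 214.2844345 ]
97 64
```

View pics/w3.png

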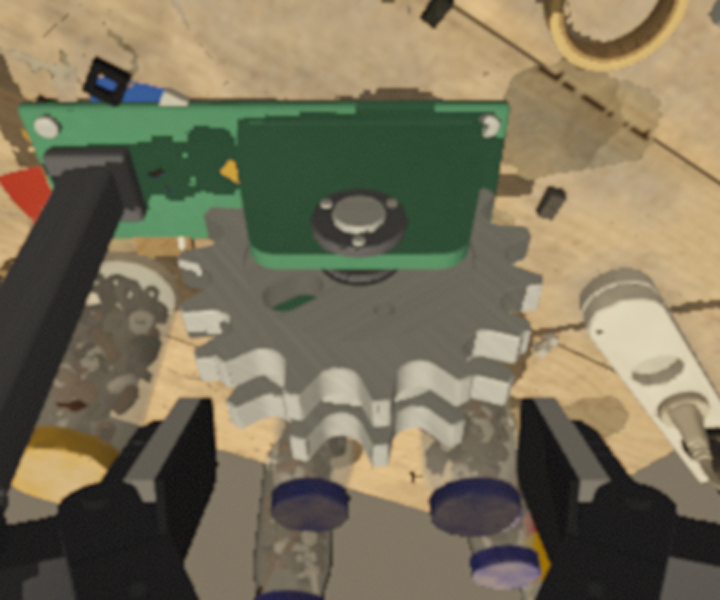

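The slot shows at crop (293,292) with green behind it, on the post side of the sprocket. A round hole is at (383,310).

```bash
python3 - <<'E'
from h import *
import pickle
c=pickle.load(open("w3.pkl","rb"))
def onx(u,v,x):
    o,d=ray(c,97+u/2,64+v/2);o=S.T@(o-O);d=S.T@d;return o+d*(x/1000-o[0])/d[0]
for x in(-23,-18,-10):
  for n,u,v in[("slotL",265,297),("slotR",322,284),("slotC",293,292),("hole",383,310),("arb",358,215)]:
    p=onx(u,v,x)*1000; print(x,n,p.round(1),"r",np.hypot(p[1],p[2]-100).round(1),"ang",np.degrees(np.arctan2(p[1],p[2]-100)).round(1))
# arbor end front of cheek ~ -45
print(onx(358,215,-45)*1000)
# sample brightness around ring radius 72 on front face
g=cv2.cvtColor(c["px"],cv2.COLOR_BGR2GRAY)
for r in(70,74,78):
  L=[]
  for a in range(-80,81,2):
    t=np.radians(a);q=proj(c,w(-23,r*np.sin(t),100+r*np.cos(t)));L.append(int(g[int(round(q[1])),int(round(q[0]))]))
  print(r,L)
# overlay
im=c["px"].copy()
for k in range(15):
    pass
E
```

```text
-23 slotL [-23.  -40.6 127.7] r 49.1 ang -55.8
-23 slotR [-23.  -16.8 119.9] r 26.1 ang -40.2
-23 slotC [-23.  -29.  124.7] r 38.1 ang -49.5
-23 hole [-23.    9.2 135.5] r 36.7 ang 14.5
-23 arb [-23.   -1.7  72.4] r 27.7 ang -176.6
-18 slotL [-18.  -41.7 122.7] r 47.5 ang -61.4
-18 slotR [-18.  -17.3 114.8] r 22.8 ang -49.6
-18 slotC [-18.  -29.8 119.7] r 35.7 ang -56.5
-18 hole [-18.    9.3 130.8] r 32.2 ang 16.8
-18 arb [-18.   -1.8  66.1] r 34.0 ang -177.0
-10 slotL [-10.  -43.5 114.8] r 45.9 ang -71.2
-10 slotR [-10.  -18.1 106.6] r 19.3 ang -70.1
-10 slotC [-10.  -31.1 111.7] r 33.2 ang -69.4
-10 hole [-10.    9.6 123.2] r 25.1 ang 22.4
-10 arb [-10.   -1.9  55.9] r 44.1 ang -177.5
[-45.          -1.17102261 100.26137485]
70 [98, 101, 101, 101, 106, 106, 105, 105, 104, 105, 160, 189, 188, 153, 103, 96, 101, 105, 105, 103, 105, 107, 175, 193, 193, 192, 184, 156, 112, 105, 103, 104, 103, 106, 162, 182, 188, 190, 187, 171, 116, 104, 106, 105, 105, 105, 134, 172, 187, 192, 190, 188, 147, 104, 105, 103, 106, 102, 93, 100, 154, 184, 192, 193, 161, 102, 104, 102, 107, 102, 99, 102, 100
[... 153 characters left out ...]
 174, 181, 189, 192, 192, 187, 165, 104, 105, 106, 102, 119, 152, 171, 186, 193, 191, 178, 147, 102, 105, 106, 104, 100, 158, 179, 188, 193, 187, 179, 167, 106, 106, 104, 105, 131, 137, 187, 189, 188, 192, 188, 195, 150, 103, 105, 105, 103, 105, 105, 116, 138, 151, 117, 154, 114, 104, 102, 109]
78 [101, 101, 98, 91, 95, 97, 104, 105, 111, 180, 191, 188, 190, 155, 130, 126, 103, 105, 106, 105, 111, 172, 172, 173, 174, 180, 160, 174, 176, 165, 104, 104, 111, 135, 136, 166, 185, 190, 191, 183, 151, 128, 104, 104, 101, 118, 180, 182, 183, 190, 183, 175, 175, 147, 104, 101, 103, 104, 103, 111, 186, 187, 191, 189, 190, 186, 103, 106, 104, 104, 154, 173, 184, 184, 185, 187, 187, 182, 116, 101, 146]
```

```bash
sed -i 's/O=np.array(\[.5450,-.112,/O=np.array([.5450,-.1131,/' h.py; cat >> h.py <<'E'
def arc(phi,r):  # stand-frame pinch pose at angle phi(deg) from top toward +y, TCP radius r mm
    s,c=np.sin(np.radians(phi)),np.cos(np.radians(phi))
    m=np.c_[[0,c,-s],[1,0,0],[0,-s,-c]]
    return w(0,r*s,100+r*c),R.from_matrix(S@m).as_quat()
E
python3 - <<'E'
from h import *
print(delta(*arc(-4,130)))
E
```

```text
([-0.0952, -0.0156, 0.0619], [0.112, 0.1459, 0.4927])
```

>>> servo_tool --rows '[{"slide": [-0.095, -0.016, 0.06], "turn": [0.112, 0.146, 0.493]}, {"slide": [-0.095, -0.016, 0.06], "turn": [0.112, 0.146, 0.493]}, {"slide": [-0.095, -0.016, 0.06], "turn": [0.112, 0.146, 0.493]}, {"slide": [-0.095, -0.016, 0.06], "turn": [0.112, 0.146, 0.493]}, {"slide": [-0.095, -0.016, 0.06], "turn": [0.112, 0.146, 0.493]}, {"slide": [-0.095, -0.016, 0.06], "turn": [0.112, 0.146, 0.493]}, {"slide": [-0.095, -0.016, 0.06], "turn": [0.112, 0.146, 0.493]}, {"slide": [-0.095, -0.016, 0.06], "turn": [0.112, 0.146, 0.493]}, {"slide": [-0.095, -0.016, 0.06], "turn": [0.112, 0.146, 0.493]}, {"slide": [-0.095, -0.016, 0.06], "turn": [0.112, 0.146, 0.493]}, {"slide": [-0.095, -0.016, 0.06], "turn": [0.112, 0.146, 0.493]}, {"slide": [-0.095, -0.016, 0.06], "turn": [0.112, 0.146, 0.493]}]'

```text
time_s: 13.25
tool_pos: [0.545, -0.1229, 0.2296]
ee_rot: [0.696, 0.717, 0.024, -0.026]
contact_force: [0.1, 0.7, -0.2]
width: 0.801
grip_force: 0.0
```

>>> servo_tool --rows '[{"slide": [0, 0, 0], "turn": [0, 0, 0]}, {"slide": [0, 0, 0], "turn": [0, 0, 0]}]'

```text
time_s: 13.45
tool_pos: [0.5443, -0.1223, 0.2309]
ee_rot: [0.694, 0.719, 0.024, -0.024]
contact_force: [-0.5, 0.4, -0.7]
width: 0.794
grip_force: 0.0
```

```bash
python3 - <<'E'
from h import *
M=tool();print((S.T@(M[:3,3]-O)).round(4));print(delta(*arc(-4,53)))
E
```

```text
[-0.001  -0.0092  0.2309]
([0.0001, 0.0011, 0.0978], [0.0003, 0.0003, 0.001])
```

>>> servo_tool --rows '[{"slide": [0, 0.001, 0.05], "turn": [0, 0, 0.001]}, {"slide": [0, 0.001, 0.097], "turn": [0, 0, 0.001]}, {"slide": [0, 0.001, 0.097], "turn": [0, 0, 0.001]}, {"slide": [0, 0.001, 0.097], "turn": [0, 0, 0.001]}, {"slide": [0, 0.001, 0.097], "turn": [0, 0, 0.001]}]'

```text
time_s: 13.95
tool_pos: [0.5459, -0.1175, 0.1566]
ee_rot: [0.696, 0.717, 0.025, -0.023]
contact_force: [-0.7, 0.6, -0.1]
width: 0.801
grip_force: 0.0
```

>>> servo_tool --rows '[{"slide": [0, 0, 0], "turn": [0, 0, 0]}, {"slide": [0, 0, 0], "turn": [0, 0, 0]}, {"slide": [0, 0, 0], "turn": [0, 0, 0]}, {"slide": [0, 0, 0], "turn": [0, 0, 0]}, {"slide": [0, 0, 0], "turn": [0, 0, 0]}]' --hand -1

```text
time_s: 14.45
tool_pos: [0.5452, -0.1177, 0.1561]
ee_rot: [0.696, 0.717, 0.025, -0.024]
contact_force: [-2.3, -0.0, 6.5]
width: 0.53
grip_force: 26.7
```

```bash
python3 - <<'E'
from h import *
M=tool();p=S.T@(M[:3,3]-O);print(p.round(4),(S.T@M[:3,2]).round(4))
for k in range(1,11):
    d=delta(*arc(-4+5.43*k,53)); print(d)
E
```

```text
[ 1.000e-04 -4.600e-03  1.561e-01] [ 0.0028  0.0684 -0.9977]
([0.0071, -0.0001, 0.0044], [0.0009, -0.0297, -0.0009])
([0.0133, -0.0002, 0.0053], [0.0008, -0.0599, -0.0009])
([0.0194, -0.0002, 0.0067], [0.0008, -0.0901, -0.0009])
([0.0254, -0.0002, 0.0088], [0.0007, -0.1202, -0.001])
([0.0311, -0.0002, 0.0113], [0.0007, -0.1504, -0.001])
([0.0365, -0.0002, 0.0145], [0.0006, -0.1806, -0.0011])
([0.0417, -0.0003, 0.0181], [0.0006, -0.2107, -0.0011])
([0.0464, -0.0003, 0.0222], [0.0005, -0.2409, -0.0011])
([0.0508, -0.0003, 0.0267], [0.0005, -0.2711, -0.0012])
([0.0547, -0.0003, 0.0316], [0.0004, -0.3012, -0.0012])
```

>>> servo_tool --rows '[{"slide": [0.0067, 0, 0.0003], "turn": [0, -0.0302, 0]}, {"slide": [0.0133, 0, 0.0013], "turn": [0, -0.0603, 0]}, {"slide": [0.0197, 0, 0.0028], "turn": [0, -0.0905, 0]}, {"slide": [0.0261, 0, 0.005], "turn": [0, -0.1207, 0]}, {"slide": [0.0321, 0, 0.0078], "turn": [0, -0.1508, 0]}, {"slide": [0.0379, 0, 0.0111], "turn": [0, -0.181, 0]}, {"slide": [0.0433, 0, 0.0149], "turn": [0, -0.2112, 0]}, {"slide": [0.0484, 0, 0.0193], "turn": [0, -0.2413, 0]}, {"slide": [0.053, 0, 0.0241], "turn": [0, -0.2715, 0]}, {"slide": [0.0572, 0, 0.0293], "turn": [0, -0.3017, 0]}, {"slide": [0.0572, 0, 0.0293], "turn": [0, -0.3017, 0]}, {"slide": [0.0572, 0, 0.0293], "turn": [0, -0.3017, 0]}]'

```text
time_s: 15.65
tool_pos: [0.5437, -0.069, 0.1337]
ee_rot: [0.631, 0.649, -0.296, 0.305]
contact_force: [-2.5, 3.9, 3.0]
width: 0.528
grip_force: 28.8
```

>>> servo_tool --rows '[{"slide": [0, 0, 0], "turn": [0, 0, 0]}, {"slide": [0, 0, 0], "turn": [0, 0, 0]}, {"slide": [0, 0, 0], "turn": [0, 0, 0]}, {"slide": [0, 0, -0.05], "turn": [0, 0, 0]}, {"slide": [0, 0, -0.11], "turn": [0, 0, 0]}, {"slide": [0, 0, -0.14], "turn": [0, 0, 0]}, {"slide": [0, 0, -0.14], "turn": [0, 0, 0]}]' --hand 0.6

```text
time_s: 16.35
tool_pos: [0.5423, 0.0182, 0.2079]
ee_rot: [0.631, 0.649, -0.293, 0.306]
contact_force: [0.2, 0.1, -1.1]
width: 0.797
grip_force: 0.0
```

```bash
python3 - <<'E'
from h import *
m=np.c_[[-.866,0,-.5],[0,1,0],[.5,0,-.866]]
m[:,1]=np.cross(m[:,2],m[:,0])
print(bot.get_state()["tool_pos"],bot.get_state()["q"].round(2),delta([.454,-.1125,.235],R.from_matrix(S@m).as_quat()))
E
```

```text
[0.54231444 0.01817643 0.20788356] [ 0.43  0.12  1.46 -0.84  1.86  0.27] ([-0.1289, -0.1152, 0.1006], [-0.3224, 0.0894, -0.3853])
```

>>> servo_tool --rows '[{"slide": [0, -0.06, -0.02], "turn": [0, 0, 0]}, {"slide": [-0.03, -0.115, -0.02], "turn": [-0.03, 0.01, -0.035]}, {"slide": [-0.129, -0.115, 0.1], "turn": [-0.322, 0.089, -0.385]}, {"slide": [-0.129, -0.115, 0.1], "turn": [-0.322, 0.089, -0.385]}, {"slide": [-0.129, -0.115, 0.1], "turn": [-0.322, 0.089, -0.385]}, {"slide": [-0.129, -0.115, 0.1], "turn": [-0.322, 0.089, -0.385]}, {"slide": [-0.129, -0.115, 0.1], "turn": [-0.322, 0.089, -0.385]}, {"slide": [-0.129, -0.115, 0.1], "turn": [-0.322, 0.089, -0.385]}, {"slide": [-0.129, -0.115, 0.1], "turn": [-0.322, 0.089, -0.385]}, {"slide": [-0.129, -0.115, 0.1], "turn": [-0.322, 0.089, -0.385]}, {"slide": [-0.129, -0.115, 0.1], "turn": [-0.322, 0.089, -0.385]}, {"slide": [-0.129, -0.115, 0.1], "turn": [-0.322, 0.089, -0.385]}]'

```text
time_s: 17.55
tool_pos: [0.4522, -0.1147, 0.2329]
ee_rot: [0.014, 0.965, -0.011, 0.262]
contact_force: [0.3, 0.3, -1.4]
width: 0.8
grip_force: 0.0
```

>>> servo_tool --rows '[{"slide": [0, 0, 0], "turn": [0, 0, 0]}, {"slide": [0, 0, 0], "turn": [0, 0, 0]}]'

```text
time_s: 17.75
tool_pos: [0.4522, -0.1155, 0.232]
ee_rot: [0.02, 0.965, -0.012, 0.261]
contact_force: [0.2, -0.1, -0.3]
width: 0.799
grip_force: 0.0
```

```bash
python3 - <<'E'
from h import *
import pickle
M=tool();print((S.T@(M[:3,3]-O)).round(4),(S.T@M[:3,:3]).round(3))
c=cam("wrist");pickle.dump(c,open("w4.pkl","wb"))
g=cv2.cvtColor(c["px"],cv2.COLOR_BGR2GRAY)
for r in(69,72,76,80):
  L=[]
  for a in np.arange(-64,65,1.):
    t=np.radians(a);q=proj(c,w(-23,r*np.sin(t),100+r*np.cos(t)));L.append(g[int(round(q[1])),int(round(q[0]))]>130)
  L=np.array(L).astype(int);d=np.flatnonzero(np.diff(np.r_[0,L,0]))
  print(r,[((a-64),(b-65)) for a,b in zip(d[::2],d[1::2])])
u,v=proj(c,w(-23,0,130)).astype(int);print(u,v)
cv2.imwrite("pics/w4.png",cv2.resize(c["px"][v-100:v+120,u-130:u+130],None,fx=2.5,fy=2.5,interpolation=cv2.INTER_CUBIC))
E
```

```text
[-0.0928  0.0005  0.232 ] [[-0.862  0.077  0.501]
 [ 0.06   0.997 -0.05 ]
 [-0.504 -0.013 -0.864]]
69 [(np.int64(-51), np.int64(-40)), (np.int64(-28), np.int64(-16)), (np.int64(-3), np.int64(8)), (np.int64(23), np.int64(32)), (np.int64(55), np.int64(55)), (np.int64(57), np.int64(57))]
72 [(np.int64(-64), np.int64(-62)), (np.int64(-53), np.int64(-48)), (np.int64(-44), np.int64(-39)), (np.int64(-29), np.int64(-15)), (np.int64(-4), np.int64(9)), (np.int64(22), np.int64(33)), (np.int64(50), np.int64(57))]
76 [(np.int64(-64), np.int64(-62)), (np.int64(-54), np.int64(-49)), (np.int64(-30), np.int64(-14)), (np.int64(-3), np.int64(10)), (np.int64(20), np.int64(34)), (np.int64(46), np.int64(59))]
80 [(np.int64(-64), np.int64(-60)), (np.int64(-55), np.int64(-44)), (np.int64(-31), np.int64(-22)), (np.int64(-18), np.int64(-18)), (np.int64(-16), np.int64(-13)), (np.int64(-3), np.int64(12)), (np.int64(18), np.int64(21)), (np.int64(27), np.int64(36)), (np.int64(49), np.int64(59))]
287 216
```

View pics/w4.png

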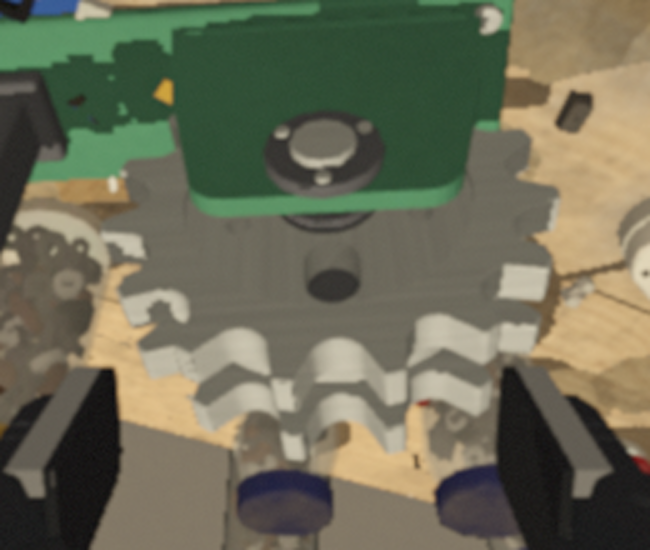

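The slot is now upright at the top, at (332,275), in line with the middle gap at (335,350). What remains is a small angle error of about 2.5 degrees.

```bash
python3 - <<'E'
from h import *
import pickle
c=pickle.load(open("w4.pkl","rb"))
def onx(u,v,x):
    o,d=ray(c,157+u/2.5,116+v/2.5);o=S.T@(o-O);d=S.T@d;return (o+d*(x/1000-o[0])/d[0])*1000
print("arbor end",onx(322,142,-45),"disc",onx(324,150,-41))
for n,u,v in [("gapbottom",337,338),("shoulderL",273,378),("shoulderR",403,370),("slotL",306,265),("slotR",359,265)]: print(n,onx(u,v,-23).round(1))
print(delta(*arc(2.5,130)))
E
```

```text
arbor end [-4.50000000e+01 -5.19926315e-02  9.90173843e+01] disc [-41.           0.37749741  98.49898346]
gapbottom [-23.    3.1 166.1]
shoulderL [-23.  -15.9 179.9]
shoulderR [-23.   22.3 178.7]
slotL [-23.   -6.8 135.5]
slotR [-23.   10.7 136.5]
([-0.098, 0.0138, 0.0602], [0.1321, 0.1273, 0.462])
```

>>> servo_tool --rows '[{"slide": [-0.098, 0.014, 0.06], "turn": [0.132, 0.127, 0.462]}, {"slide": [-0.098, 0.014, 0.06], "turn": [0.132, 0.127, 0.462]}, {"slide": [-0.098, 0.014, 0.06], "turn": [0.132, 0.127, 0.462]}, {"slide": [-0.098, 0.014, 0.06], "turn": [0.132, 0.127, 0.462]}, {"slide": [-0.098, 0.014, 0.06], "turn": [0.132, 0.127, 0.462]}, {"slide": [-0.098, 0.014, 0.06], "turn": [0.132, 0.127, 0.462]}, {"slide": [-0.098, 0.014, 0.06], "turn": [0.132, 0.127, 0.462]}, {"slide": [-0.098, 0.014, 0.06], "turn": [0.132, 0.127, 0.462]}, {"slide": [-0.098, 0.014, 0.06], "turn": [0.132, 0.127, 0.462]}, {"slide": [-0.098, 0.014, 0.06], "turn": [0.132, 0.127, 0.462]}, {"slide": [-0.098, 0.014, 0.06], "turn": [0.132, 0.127, 0.462]}, {"slide": [-0.098, 0.014, 0.06], "turn": [0.132, 0.127, 0.462]}]'

```text
time_s: 19.0
tool_pos: [0.5455, -0.105, 0.2302]
ee_rot: [0.694, 0.719, -0.016, 0.017]
contact_force: [-0.2, -0.0, -0.1]
width: 0.799
grip_force: 0.0
```

>>> servo_tool --rows '[{"slide": [0, 0, 0], "turn": [0, 0, 0]}, {"slide": [0, 0, 0], "turn": [0, 0, 0]}]'

```text
time_s: 19.2
tool_pos: [0.5449, -0.1052, 0.2311]
ee_rot: [0.693, 0.721, -0.015, 0.017]
contact_force: [-0.6, 0.4, 0.4]
width: 0.801
grip_force: 0.0
```

```bash
python3 - <<'E'
from h import *
M=tool();print((S.T@(M[:3,3]-O)).round(4));print(delta(*arc(2.8,55)))
E
```

```text
[2.000e-04 7.900e-03 2.311e-01]
([-0.0021, -0.0005, 0.0954], [0.0009, -0.001, 0.0025])
```

>>> servo_tool --rows '[{"slide": [-0.002, 0, 0.05], "turn": [0.001, -0.001, 0.0025]}, {"slide": [-0.002, 0, 0.095], "turn": [0.001, -0.001, 0.0025]}, {"slide": [-0.002, 0, 0.095], "turn": [0.001, -0.001, 0.0025]}, {"slide": [-0.002, 0, 0.095], "turn": [0.001, -0.001, 0.0025]}, {"slide": [-0.002, 0, 0.095], "turn": [0.001, -0.001, 0.0025]}]'

```text
time_s: 19.7
tool_pos: [0.5463, -0.1112, 0.1582]
ee_rot: [0.696, 0.717, -0.016, 0.019]
contact_force: [0.6, -0.2, -0.7]
width: 0.797
grip_force: 0.0
```

>>> servo_tool --rows '[{"slide": [0, 0, 0], "turn": [0, 0, 0]}, {"slide": [0, 0, 0], "turn": [0, 0, 0]}, {"slide": [0, 0, 0], "turn": [0, 0, 0]}, {"slide": [0, 0, 0], "turn": [0, 0, 0]}, {"slide": [0, 0, 0], "turn": [0, 0, 0]}]' --hand -1

```text
time_s: 20.2
tool_pos: [0.545, -0.1114, 0.1579]
ee_rot: [0.697, 0.717, -0.017, 0.017]
contact_force: [-6.0, 0.2, 7.0]
width: 0.532
grip_force: 27.0
```

```bash
python3 - <<'E'
from h import *
M=tool();p=S.T@(M[:3,3]-O);z=S.T@M[:3,2];print(p.round(4),z.round(4),np.degrees(np.arctan2(p[1],p[2]-.1)),np.degrees(np.arctan2(-z[1],-z[2])))
E
```

```text
[1.000e-04 1.700e-03 1.579e-01] [-2.000e-04 -4.880e-02 -9.988e-01] 1.7265740713852127 2.8000030990950964
```

>>> servo_tool --rows '[{"slide": [-0.0018, 0, 0], "turn": [0, 0.0078, 0]}, {"slide": [-0.0035, 0, 0], "turn": [0, 0.0156, 0]}, {"slide": [-0.0035, 0, 0], "turn": [0, 0.0156, 0]}, {"slide": [-0.0035, 0, 0], "turn": [0, 0.0156, 0]}, {"slide": [-0.0035, 0, 0], "turn": [0, 0.0156, 0]}]'

```text
time_s: 20.7
tool_pos: [0.5451, -0.1144, 0.1579]
ee_rot: [0.697, 0.717, -0.0, 0.0]
contact_force: [-5.0, -0.2, 6.5]
width: 0.53
grip_force: 27.0
```

>>> servo_tool --rows '[{"slide": [0, 0, 0], "turn": [0, 0, 0]}, {"slide": [0, 0, 0], "turn": [0, 0, 0]}, {"slide": [0, 0, 0], "turn": [0, 0, 0]}, {"slide": [0, 0, -0.04], "turn": [0, 0, 0]}, {"slide": [0, 0, -0.08], "turn": [0, 0, 0]}, {"slide": [0, 0, -0.08], "turn": [0, 0, 0]}]' --hand 0.6

```text
time_s: 21.3
tool_pos: [0.5472, -0.1143, 0.225]
ee_rot: [0.697, 0.717, 0.002, 0.003]
contact_force: [0.5, 1.0, 0.6]
width: 0.801
grip_force: 0.0
```

```bash
python3 - <<'E'
from h import *
print(tool()[:3,3],delta([.447,.067,.16],down(np.radians(72.5))))
E
```

```text
[ 0.5471695  -0.11433419  0.22502687] ([0.2304, -0.1191, 0.0801], [0.0024, 0.0001, 0.1066])
```

>>> servo_tool --rows '[{"slide": [0.06, -0.04, 0], "turn": [0.002, 0, 0.02]}, {"slide": [0.12, -0.08, 0], "turn": [0.002, 0, 0.05]}, {"slide": [0.23, -0.119, 0.08], "turn": [0.0024, 0, 0.1066]}, {"slide": [0.23, -0.119, 0.08], "turn": [0.0024, 0, 0.1066]}, {"slide": [0.23, -0.119, 0.08], "turn": [0.0024, 0, 0.1066]}, {"slide": [0.23, -0.119, 0.08], "turn": [0.0024, 0, 0.1066]}, {"slide": [0.23, -0.119, 0.08], "turn": [0.0024, 0, 0.1066]}, {"slide": [0.23, -0.119, 0.08], "turn": [0.0024, 0, 0.1066]}, {"slide": [0.23, -0.119, 0.08], "turn": [0.0024, 0, 0.1066]}, {"slide": [0.23, -0.119, 0.08], "turn": [0.0024, 0, 0.1066]}]' --hand 0.2

```text
time_s: 22.3
tool_pos: [0.4455, 0.0665, 0.1561]
ee_rot: [0.807, 0.591, -0.002, -0.003]
contact_force: [0.1, 0.3, 0.2]
width: 0.599
grip_force: 0.0
```

```bash
python3 - <<'E'
from h import *
import pickle
M=tool();print(M.round(3))
c=cam("wrist");pickle.dump(c,open("w5.pkl","wb"))
cv2.imwrite("pics/w5.png",c["px"])
for p in [(.46,.1077,.0095),(.4752,.16,.0095),(.4452,.0546,.0095)]: print(proj(c,np.array(p)))
E
```

```text
[[ 0.302  0.953 -0.008  0.445]
 [ 0.953 -0.302  0.002  0.066]
 [-0.    -0.008 -1.     0.156]
 [ 0.     0.     0.     1.   ]]
[282.45350822 151.41010482]
[280.87650521  83.92156729]
[284.5553939  212.77823065]
```

View pics/w5.png

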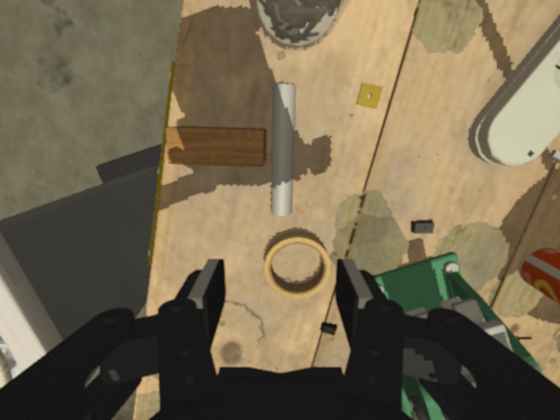

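The pin runs from (284,83) to (282.5,216), with the tape at (297,268) and the block to its left.

```bash
python3 - <<'E'
from h import *
import pickle
c=pickle.load(open("w5.pkl","rb"))
a=onz(c,284.5,83.5,.0095);b=onz(c,282.5,215.5,.0095);m=(a+b)/2;d=(a-b);L=np.linalg.norm(d);d/=L;az=np.arctan2(d[1],d[0])
print(a.round(4),b.round(4),m.round(4),L,np.degrees(az))
g=m-d*.042;g[2]=-.009+.0015
print(g, delta([g[0],g[1],.06],down(az)))
E
```

```text
[0.4781 0.1594 0.0095] [0.4426 0.0527 0.0095] [0.4604 0.1061 0.0095] 0.11244639898181091 71.60751075606123
[ 0.44712635  0.06619952 -0.0075    ] ([0.0002, 0.0032, 0.12], [-0.0026, 0.0001, 0.0045])
```

>>> servo_tool --rows '[{"slide": [0, 0.003, 0.05], "turn": [-0.0026, 0, 0.0045]}, {"slide": [0, 0.003, 0.1], "turn": [-0.0026, 0, 0.0045]}, {"slide": [0, 0.003, 0.15], "turn": [-0.0026, 0, 0.0045]}, {"slide": [0, 0.003, 0.17], "turn": [-0.0026, 0, 0.0045]}, {"slide": [0, 0.003, 0.17], "turn": [-0.0026, 0, 0.0045]}, {"slide": [0, 0.003, 0.17], "turn": [-0.0026, 0, 0.0045]}]'

```text
time_s: 22.95
tool_pos: [0.4465, 0.0666, 0.0204]
ee_rot: [0.811, 0.585, -0.0, 0.0]
contact_force: [-0.1, -0.5, 0.1]
width: 0.601
grip_force: 0.0
```

```bash
python3 - <<'E'
from h import *
print(tool().round(4)); print(delta([.4471,.0662,.003],down(np.radians(71.6))))
E
```

```text
[[ 3.148e-01  9.492e-01 -1.000e-04  4.465e-01]
 [ 9.492e-01 -3.148e-01 -4.000e-04  6.660e-02]
 [-4.000e-04 -0.000e+00 -1.000e+00  2.040e-02]
 [ 0.000e+00  0.000e+00  0.000e+00  1.000e+00]]
([-0.0002, 0.0009, 0.0217], [-0.0, 0.0001, 0.0003])
```

>>> servo_tool --rows '[{"slide": [0, 0.001, 0.0215], "turn": [0, 0, 0]}, {"slide": [0, 0.001, 0.0215], "turn": [0, 0, 0]}, {"slide": [0, 0.001, 0.0215], "turn": [0, 0, 0]}]'

```text
time_s: 23.25
tool_pos: [0.4475, 0.0665, 0.0039]
ee_rot: [0.811, 0.585, 0.0, 0.0]
contact_force: [0.2, -0.4, -0.4]
width: 0.601
grip_force: 0.0
```

>>> servo_tool --rows '[{"slide": [0, 0, 0], "turn": [0, 0, 0]}, {"slide": [0, 0, 0], "turn": [0, 0, 0]}, {"slide": [0, 0, 0], "turn": [0, 0, 0]}, {"slide": [0, 0, 0], "turn": [0, 0, 0]}, {"slide": [0, 0, 0], "turn": [0, 0, 0]}, {"slide": [0, 0, 0], "turn": [0, 0, 0]}]' --hand -1 --newtons 50

```text
time_s: 23.85
tool_pos: [0.4473, 0.0666, 0.0036]
ee_rot: [0.811, 0.586, 0.0, 0.0]
contact_force: [-1.8, 0.3, 5.4]
width: 0.202
grip_force: 48.7
```

```bash
python3 - <<'E'
from h import *
print(tool()[:3,3].round(4))
E
```

```text
[0.4473 0.0666 0.0036]
```

>>> servo_tool --rows '[{"slide": [0, 0, -0.03], "turn": [0, 0, 0]}, {"slide": [0, 0, -0.09], "turn": [0, 0, 0]}, {"slide": [0, 0, -0.15], "turn": [0, 0, 0]}, {"slide": [0, 0, -0.21], "turn": [0, 0, 0]}, {"slide": [0, 0, -0.27], "turn": [0, 0, 0]}, {"slide": [0, 0, -0.32], "turn": [0, 0, 0]}, {"slide": [0, 0, -0.32], "turn": [0, 0, 0]}, {"slide": [0, 0, -0.32], "turn": [0, 0, 0]}]'

```text
time_s: 24.65
tool_pos: [0.4472, 0.0667, 0.2587]
ee_rot: [0.811, 0.586, 0.0, 0.0]
contact_force: [-0.8, -1.0, -3.4]
width: 0.197
grip_force: 49.4
```

```bash
python3 - <<'E'
from h import *
print(tool()[:3,3].round(4),bot.get_state()["width"]); print(delta(w(-41.6,0,245),down(YAW)))
E
```

```text
[0.4472 0.0667 0.2587] 0.1969246697973
([-0.1928, 0.1378, 0.0173], [0.0002, -0.0001, 0.3882])
```

>>> servo_tool --rows '[{"slide": [-0.02, 0.015, 0.002], "turn": [0, 0, 0.035]}, {"slide": [-0.04, 0.03, 0.004], "turn": [0, 0, 0.08]}, {"slide": [-0.06, 0.045, 0.006], "turn": [0, 0, 0.12]}, {"slide": [-0.08, 0.06, 0.008], "turn": [0, 0, 0.16]}, {"slide": [-0.1, 0.075, 0.01], "turn": [0, 0, 0.2]}, {"slide": [-0.12, 0.09, 0.012], "turn": [0, 0, 0.24]}, {"slide": [-0.14, 0.105, 0.014], "turn": [0, 0, 0.28]}, {"slide": [-0.16, 0.12, 0.016], "turn": [0, 0, 0.32]}, {"slide": [-0.18, 0.13, 0.017], "turn": [0, 0, 0.36]}, {"slide": [-0.1928, 0.1378, 0.0173], "turn": [0, 0, 0.388]}, {"slide": [-0.1928, 0.1378, 0.0173], "turn": [0, 0, 0.388]}, {"slide": [-0.1928, 0.1378, 0.0173], "turn": [0, 0, 0.388]}]'

```text
time_s: 25.85
tool_pos: [0.5024, -0.1141, 0.2424]
ee_rot: [1.0, 0.017, -0.002, -0.001]
contact_force: [-0.2, -0.4, -2.1]
width: 0.2
grip_force: 49.3
```

```bash
python3 - <<'E'
from h import *
import pickle
M=tool();print((S.T@(M[:3,3]-O)).round(4),(S.T@M[:3,:3]).round(4)); print(delta(w(-41.6,0,190),down(YAW)))
c=cam("wrist");pickle.dump(c,open("w6.pkl","wb"))
# expected pin far/near ends
for x in(-13.4,96.6): print(proj(c,M[:3,3]+M[:3,:3]@np.array([x/1000,0,-.006])))
for y in (-9.5,9.5): print(proj(c,M[:3,3]+M[:3,:3]@np.array([.09,y/1000,-.006])))
g=cv2.cvtColor(c["px"],cv2.COLOR_BGR2GRAY)
cv2.imwrite("pics/w6.png",c["px"])
E
```

```text
[-0.0426  0.0004  0.2424] [[ 1.      0.0027 -0.0042]
 [ 0.0027 -1.      0.0012]
 [-0.0042 -0.0012 -1.    ]]
([0.0015, 0.0006, 0.0655], [-0.0004, 0.0013, 0.0009])
[280.5767677  306.89360772]
[280.28124224  48.25825143]
[255.35686053  67.36959515]
[305.25188781  67.28778224]
```

View pics/w6.png

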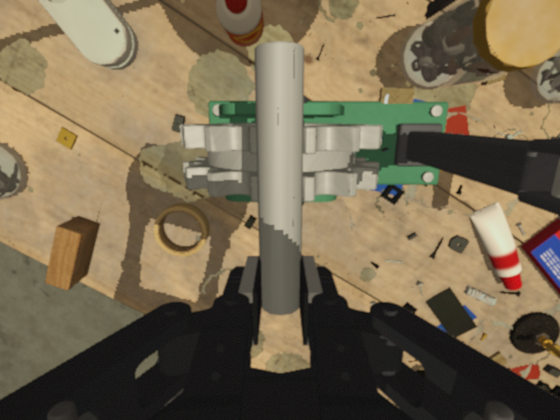

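The pin is held level, with its far end at (280,46) against (280,48) predicted, over the middle gap. Lowering it.

>>> servo_tool --rows '[{"slide": [0.0015, 0.0006, 0.03], "turn": [0, 0.0013, 0.001]}, {"slide": [0.0015, 0.0006, 0.06], "turn": [0, 0.0013, 0.001]}, {"slide": [0.0015, 0.0006, 0.076], "turn": [0, 0.0013, 0.001]}, {"slide": [0.0015, 0.0006, 0.076], "turn": [0, 0.0013, 0.001]}, {"slide": [0.0015, 0.0006, 0.076], "turn": [0, 0.0013, 0.001]}]'

```text
time_s: 26.4
tool_pos: [0.5043, -0.1145, 0.1844]
ee_rot: [1.0, 0.015, 0.002, 0.0]
contact_force: [-0.7, 0.2, -2.2]
width: 0.198
grip_force: 49.3
```

```bash
python3 - <<'E'
from h import *
M=tool();print((S.T@(M[:3,3]-O)).round(4)); print(delta(w(-41.6,0,171.5),down(YAW)))
E
```

```text
[-0.0407 -0.0002  0.1844]
([-0.0012, -0.0002, 0.0161], [0.0001, -0.0012, -0.0004])
```

>>> servo_tool --rows '[{"slide": [-0.001, 0, 0.008], "turn": [0, -0.001, 0]}, {"slide": [-0.001, 0, 0.012], "turn": [0, -0.001, 0]}, {"slide": [-0.001, 0, 0.016], "turn": [0, -0.001, 0]}, {"slide": [-0.001, 0, 0.016], "turn": [0, -0.001, 0]}, {"slide": [-0.001, 0, 0.016], "turn": [0, -0.001, 0]}]'

```text
time_s: 26.9
tool_pos: [0.5035, -0.115, 0.1712]
ee_rot: [1.0, 0.014, 0.0, 0.0]
contact_force: [-0.8, 0.1, -2.8]
width: 0.201
grip_force: 49.3
```

>>> servo_tool --rows '[{"slide": [0, 0, 0.001], "turn": [0, 0, 0]}, {"slide": [0, 0, 0.002], "turn": [0, 0, 0]}, {"slide": [0, 0, 0.002], "turn": [0, 0, 0]}]'

```text
time_s: 27.2
tool_pos: [0.5035, -0.115, 0.1704]
ee_rot: [1.0, 0.014, 0.001, 0.0]
contact_force: [-2.5, -0.4, 4.0]
width: 0.198
grip_force: 49.9
```

>>> servo_tool --rows '[{"slide": [0, 0, 0.0005], "turn": [0, 0, 0]}, {"slide": [0, 0, 0.0005], "turn": [0, 0, 0]}]'

```text
time_s: 27.4
tool_pos: [0.5035, -0.115, 0.1702]
ee_rot: [1.0, 0.014, 0.001, 0.0]
contact_force: [-3.6, 0.7, 6.5]
width: 0.199
grip_force: 50.1
```

>>> servo_tool --rows '[{"slide": [0, 0, 0], "turn": [0, 0, 0]}, {"slide": [0, 0, 0], "turn": [0, 0, 0]}, {"slide": [0, 0, 0], "turn": [0, 0, 0]}, {"slide": [0, 0, 0], "turn": [0, 0, 0]}, {"slide": [0, 0, -0.02], "turn": [0, 0, 0]}, {"slide": [0, 0, -0.06], "turn": [0, 0, 0]}, {"slide": [0, 0, -0.1], "turn": [0, 0, 0]}, {"slide": [0, 0, -0.1], "turn": [0, 0, 0]}, {"slide": [0, 0, -0.1], "turn": [0, 0, 0]}]' --hand 0

```text
time_s: 28.3
tool_pos: [0.504, -0.115, 0.2509]
ee_rot: [1.0, 0.014, 0.002, 0.001]
contact_force: [0.5, 0.4, -1.1]
width: 0.499
grip_force: 0.0
```

```bash
python3 - <<'E'
from h import *
import pickle
c=cam("wrist");pickle.dump(c,open("w7.pkl","wb"))
px=c["px"].astype(int);v1,u1=90,0
for x in(-55,55,-50,50):
    for y in(-9.5,9.5): print(x,y,proj(c,w(x,y,176.4)).round(1))
h=(px.max(2)-px.min(2));g=px.max(2)
for x in(-45,-35,35,45):   # scan rows: grey bright pixels
    v=int(round(proj(c,w(x,0,180))[1])); r=np.flatnonzero((h[v,220:340]<30)&(g[v,220:340]>110))+220; print(x,v,r.min() if len(r) else None,r.max() if len(r) else None,len(r))
col=int(proj(c,w(0,0,180))[0]); r=px[:,col].max(1); print("col",col); s=((px[:,col].max(1)-px[:,col].min(1))<30)&(r>110); print(np.flatnonzero(np.diff(s.astype(int))))
print(bot.get_state()["tool_pos"],bot.get_state()["q"].round(2))
E
```

```text
-55 -9.5 [292.9 245.1]
-55 9.5 [265.9 245.2]
55 -9.5 [294.1  76.6]
55 9.5 [263.1  76.8]
-50 -9.5 [293.  238.4]
-50 9.5 [265.8 238.5]
50 -9.5 [294.1  85.4]
50 9.5 [263.2  85.5]
-45 233 None None 0
-35 219 None None 0
35 111 266 293 28
45 94 266 293 28
col 279
[ 73 214]
[ 0.50358499 -0.11490874  0.24934031] [-0.29 -0.13  1.42 -0.    1.85  1.25]
```

```bash
python3 - <<'E'
from h import *
import pickle
c7=pickle.load(open("w7.pkl","rb"));print("far top edge pred",proj(c7,w(55,0,185.9)))
c=cam("scene");pickle.dump(c,open("s7.pkl","wb"))
def grip(th,x): a=th+1.344; return w(x,-150+95*np.cos(a),222+95*np.sin(a))
for th in(1.45,1.5,1.536): print(th,[proj(c,grip(th,x)).round(1).tolist() for x in(-68,-38,-8)])
px=c["px"];g=px.max(2)
m=(g<45).astype(np.uint8)
q=proj(c,grip(1.5,-38)).astype(int);sub=g[q[1]-16:q[1]+16,q[0]-18:q[0]+18]
for r in sub[::2]: print(' '.join(f"{x:3d}" for x in r[::2]))
E
```

```text
far top edge pred [278.54873277  74.65423835]
1.45 [[363.3, 132.4], [352.9, 129.4], [342.7, 126.5]]
1.5 [[363.3, 133.7], [352.9, 130.7], [342.8, 127.8]]
1.536 [[363.2, 134.7], [352.9, 131.7], [342.8, 128.8]]
226 227 198 168 171 222 224 214 202 191 148 125 109 105 106 112 112 109
229 225 212 206 177 131 121 111 104 105 103 100  99  95  86  84  81  84
137 121 115 112 111 110 105 100  88  85  81  85  88  99  97 101 101 103
115 111 101  89  81  81  81 105 102 100 101 102 105 107 108 113 113 118
 78  82  92 100  98 101 103 105 108 111 114 116 117 116 116 117 117 117
100  97 150 194 128  89  95  95 117 116 118 116 116 116 116 116 116 116
115 115 136 152  89  18  22  22  36  36  94 104 118 118 117 117 118 116
117 121 204 116  35  13  16  17  22  26  28  32  35  63 105 117 117 117
116 170 157 116  99  21  11  11  14  16  18  24  30  34  35  73 118 117
163 188 101 117 118 115  69  52   9  10  13  15  16  22  28 100 117 116
201 116 116 118 116 118 119 108  40  32  54  17  13  11  25 101 117 118
137 112 105 117 117 117 113  46  35  65  67 103  73  66  90 118 117 117
116 118 114 117 117 118 105  42  36  67  46 116  79 117 118 118 118 117
116 115 120 117 118 118  97  37  38  74  48 116  85 117 118 116 116 117
117 115 126 117 117 117  93  36  41  82  62 108  87 118 117 117 117 117
119  65  61 117 117 118  77  39  61  83  84 100  94 110  76 118 117 117
```

```bash
cat >> h.py <<'E'
def gq():
    s,c=np.sin(np.radians(20)),np.cos(np.radians(20))
    return R.from_matrix(S@np.c_[[1,0,0],[0,-c,-s],[0,s,-c]]).as_quat()
E
python3 - <<'E'
from h import *
print(delta(w(-145,-20,260)),delta(w(-145,-259,300),gq()),delta(w(-50,-259,300),gq()))
E
```

```text
([-0.129, 0.0248, -0.0145], [0.0, 0.0, 0.0]) ([-0.1284, 0.3236, -0.0645], [0.1111, 0.0001, -0.0008]) ([-0.0096, 0.3233, -0.0646], [0.1111, 0.0001, -0.0008])
```

>>> servo_tool --rows '[{"slide": [-0.06, 0.01, -0.01], "turn": [0, 0, 0]}, {"slide": [-0.11, 0.03, -0.02], "turn": [0, 0, 0]}, {"slide": [-0.128, 0.09, -0.03], "turn": [0.03, 0, 0]}, {"slide": [-0.128, 0.15, -0.04], "turn": [0.06, 0, 0]}, {"slide": [-0.128, 0.21, -0.05], "turn": [0.09, 0, 0]}, {"slide": [-0.128, 0.27, -0.06], "turn": [0.111, 0, 0]}, {"slide": [-0.128, 0.3236, -0.0645], "turn": [0.111, 0, 0]}, {"slide": [-0.128, 0.3236, -0.0645], "turn": [0.111, 0, 0]}, {"slide": [-0.128, 0.3236, -0.0645], "turn": [0.111, 0, 0]}]' --hand 0.3

```text
time_s: 29.3
tool_pos: [0.4083, -0.3775, 0.2981]
ee_rot: [0.984, 0.013, -0.004, -0.175]
contact_force: [-0.2, -0.3, 0.6]
width: 0.65
grip_force: 0.0
```

```bash
python3 - <<'E'
from h import *
M=tool();print((S.T@(M[:3,3]-O)).round(4),bot.get_state()["q"].round(2)); print(delta(w(-50,-259,300),gq()))
c=cam("wrist");cv2.imwrite("pics/w8.png",c["px"])
def grip(th,x): a=th+1.344; return w(x,-150+95*np.cos(a),222+95*np.sin(a))
for th in(1.45,1.5,1.536): print(th,[proj(c,grip(th,x)).round(1).tolist() for x in(-68,-8)])
g=c["px"].max(2);q=proj(c,grip(1.5,-38)).astype(int);sub=g[max(0,q[1]-60):q[1]+60,q[0]-60:q[0]+60];print(q)
for r in sub[::6]: print(' '.join(f"{x:3d}" for x in r[::6]))
E
```

```text
[-0.1449 -0.26    0.2981] [-0.93  0.23  1.    0.25  2.19  0.73]
([0.1187, -0.0025, -0.002], [-0.0011, 0.0003, -0.0015])
1.45 [[271.7, 107.9], [270.0, -18.5]]
1.5 [[277.1, 108.1], [276.1, -15.6]]
1.536 [[280.7, 108.2], [280.0, -13.6]]
[276  49]
 94 187 181 180 183 155  95  36  41  55  57  40  26 145 153 143 152 161 166 190
 50  49 177 180 177 170 108  34  42  59  57  41  31 157 157 156 150 149 161 195
 51  51  50  78 187 158 124  36  45  59  58  41  28 158 145 150 143 148 152 200
 41  49  52  52  52 142 124  35  45  57  56  41  29 132 133 155 159 167 147 192
 42  40  42  51  52  51  39  37  43  59  56  40  29 120 133 166 167 171 178 184
 51  40  42  43  42  53  43  35  41  58  56  40  28 136 134 167 166 167 180 184
 50  52  49  41  42  41  41  36  44  58  56  39  29 121 135 166 166 167 187 188
 34  39  46  50  50  42  37  35  42  59  54  40  28 116 136 166 166 166 169 189
 35  37  36  36  45  51  43  36  44  57  56  39  30 116 137 166 166 166 168 192
 83  71  36  35  35  35  37  36  45  56  56  40  28 116 136 167 167 167 166 188
182 167  75  75  62  34  32  34  42  55  52  41  28  64  72 148 108 175 185 189
 84 188  77  74  74  76  70  34  42  56  54  41  28 121 129 112 113 205 195 191
 72  78  71  74 102  75  73  37  42  55  53  39  29 125 134 115 116 202 202 201
 71  76  73  73  74  74  74  37  42  53  53  39  26 142 134 113 115 201 196 201
133 112  73  71 142 137 137  35  41  53  52  40  27 141 132 119 115 173 199 202
 81 139 140 141 140 141 141  36  42  51  48  36  25 141 132 115 116 173 198 188
118 113 111 106 154 146 115  34  40  46  43  36  24  73 170 100 113 173 118 197
174 180 195 197 176 138 144  57  37  44  39  34  56 177 180  99  97 192  63 204
157 177 190 190 186 176 173  36 112 178 155 163 177 175 181 101  98 169 165 195
```

>>> servo_tool --rows '[{"slide": [0.05, -0.002, -0.005], "turn": [-0.001, 0, -0.0015]}, {"slide": [0.1, -0.003, -0.005], "turn": [-0.001, 0, -0.0015]}, {"slide": [0.1187, -0.003, -0.005], "turn": [-0.001, 0, -0.0015]}, {"slide": [0.1187, -0.003, -0.005], "turn": [-0.001, 0, -0.0015]}, {"slide": [0.1187, -0.003, -0.005], "turn": [-0.001, 0, -0.0015]}]'

```text
time_s: 29.85
tool_pos: [0.5033, -0.3716, 0.3061]
ee_rot: [0.985, 0.018, -0.002, -0.171]
contact_force: [0.0, -0.3, 0.1]
width: 0.651
grip_force: 0.0
```

```bash
python3 - <<'E'
from h import *
M=tool();print((S.T@(M[:3,3]-O)).round(4)); print(delta(w(-50,-234.2,236.3),gq()))
E
```

```text
[-0.0498 -0.257   0.3061]
([-0.0004, 0.0026, 0.0918], [0.0015, -0.0002, 0.0014])
```

>>> servo_tool --rows '[{"slide": [0, 0.0026, 0.04], "turn": [0.0015, 0, 0.0014]}, {"slide": [0, 0.0026, 0.07], "turn": [0.0015, 0, 0.0014]}, {"slide": [0, 0.0026, 0.0915], "turn": [0.0015, 0, 0.0014]}, {"slide": [0, 0.0026, 0.0915], "turn": [0.0015, 0, 0.0014]}, {"slide": [0, 0.0026, 0.0915], "turn": [0.0015, 0, 0.0014]}]'

```text
time_s: 30.35
tool_pos: [0.502, -0.3501, 0.237]
ee_rot: [0.985, 0.014, -0.002, -0.174]
contact_force: [-0.1, -0.7, -0.3]
width: 0.653
grip_force: 0.0
```

>>> servo_tool --rows '[{"slide": [0, 0, 0], "turn": [0, 0, 0]}, {"slide": [0, 0, 0], "turn": [0, 0, 0]}, {"slide": [0, 0, 0], "turn": [0, 0, 0]}, {"slide": [0, 0, 0], "turn": [0, 0, 0]}, {"slide": [0, 0, 0], "turn": [0, 0, 0]}, {"slide": [0, 0, 0], "turn": [0, 0, 0]}]' --hand -1 --newtons 30

```text
time_s: 30.95
tool_pos: [0.5029, -0.3507, 0.2359]
ee_rot: [0.985, 0.014, -0.002, -0.173]
contact_force: [0.8, -3.3, 1.5]
width: 0.218
grip_force: 30.3
```

```bash
python3 - <<'E'
from h import *
M=tool();p=(S.T@(M[:3,3]-O))*1000;z=S.T@M[:3,2];print(p.round(1),z.round(3),bot.get_state()["q"].round(2))
H=np.array([-50,-150,222.])
for b in(14,17,20,23):
    v=(p-b*z-H)[1:];print(b,np.hypot(*v),np.arctan2(v[1],v[0])-1.344)
E
```

```text
[ -49.5 -236.2  235.9] [ 0.002  0.342 -0.94 ] [-0.79  0.34  0.98  0.27  2.07  0.85]
14 94.91512843315572 1.5088856556798043
17 96.73058366211576 1.4839595142980617
20 98.6039044575408 1.4599660433279402
23 100.53185605298061 1.4368799687557867
```

```bash
python3 - <<'E'
from h import *
M=tool();T=(S.T@M[:3,:3])
def P(th): a=th+1.344;return np.array([0,95*np.cos(a),95*np.sin(a)])
seq=[np.linspace(1.505,.95,13),np.linspace(.95,.40,13),np.linspace(.40,.06,13),np.linspace(.06,-.012,9)]
for s in seq:
    print([[round(float(x),4) for x in T.T@(P(t)-P(s[0]))/800] for t in s[1:]])
E
```

```text
[[-0.0, -0.0034, -0.0043], [-0.0, -0.007, -0.0085], [-0.0, -0.0107, -0.0125], [-0.0, -0.0147, -0.0163], [-0.0, -0.0188, -0.0199], [-0.0, -0.0231, -0.0234], [-0.0, -0.0275, -0.0266], [-0.0, -0.0321, -0.0296], [-0.0, -0.0369, -0.0324], [-0.0, -0.0417, -0.035], [-0.0, -0.0467, -0.0374], [-0.0001, -0.0517, -0.0395]]
[[-0.0, -0.0051, -0.0019], [-0.0, -0.0103, -0.0035], [-0.0, -0.0156, -0.0049], [-0.0, -0.0209, -0.0061], [-0.0001, -0.0262, -0.007], [-0.0001, -0.0316, -0.0076], [-0.0001, -0.0371, -0.0081], [-0.0001, -0.0425, -0.0082], [-0.0001, -0.048, -0.0081], [-0.0001, -0.0534, -0.0078], [-0.0001, -0.0588, -0.0072], [-0.0001, -0.0642, -0.0064]]
[[-0.0, -0.0033, 0.0006], [-0.0, -0.0066, 0.0014], [-0.0, -0.0099, 0.0022], [-0.0, -0.0131, 0.0031], [-0.0, -0.0163, 0.0041], [-0.0001, -0.0195, 0.0052], [-0.0001, -0.0226, 0.0064], [-0.0001, -0.0257, 0.0077], [-0.0001, -0.0288, 0.009], [-0.0001, -0.0319, 0.0105], [-0.0001, -0.0349, 0.012], [-0.0001, -0.0378, 0.0136]]
[[-0.0, -0.0009, 0.0005], [-0.0, -0.0019, 0.0011], [-0.0, -0.0028, 0.0016], [-0.0, -0.0037, 0.0022], [-0.0, -0.0046, 0.0027], [-0.0, -0.0055, 0.0033], [-0.0, -0.0064, 0.0039], [-0.0, -0.0073, 0.0045]]
```

>>> servo_tool --rows '[{"slide": [0, -0.0034, -0.0043], "turn": [0, 0, 0]}, {"slide": [0, -0.007, -0.0085], "turn": [0, 0, 0]}, {"slide": [0, -0.0107, -0.0125], "turn": [0, 0, 0]}, {"slide": [0, -0.0147, -0.0163], "turn": [0, 0, 0]}, {"slide": [0, -0.0188, -0.0199], "turn": [0, 0, 0]}, {"slide": [0, -0.0231, -0.0234], "turn": [0, 0, 0]}, {"slide": [0, -0.0275, -0.0266], "turn": [0, 0, 0]}, {"slide": [0, -0.0321, -0.0296], "turn": [0, 0, 0]}, {"slide": [0, -0.0369, -0.0324], "turn": [0, 0, 0]}, {"slide": [0, -0.0417, -0.035], "turn": [0, 0, 0]}, {"slide": [0, -0.0467, -0.0374], "turn": [0, 0, 0]}, {"slide": [0, -0.0517, -0.0395], "turn": [0, 0, 0]}]'

```text
time_s: 32.15
tool_pos: [0.502, -0.3217, 0.2808]
ee_rot: [0.985, 0.015, -0.002, -0.174]
contact_force: [0.2, -2.9, 5.6]
width: 0.221
grip_force: 30.7
```

```bash
cat >> h.py <<'E'
def gstate():
    M=tool();p=(S.T@(M[:3,3]-O))*1000;z=S.T@M[:3,2];v=(p-14.5*z-np.array([-50,-150,222.]))[1:]
    print(p.round(1),z.round(3),np.hypot(*v),"theta",np.arctan2(v[1],v[0])-1.344,bot.get_state()["contact_force"].round(1),bot.get_state()["width"])
E
python3 -c "
from h import *
gstate()"
```

```text
[ -49.5 -207.1  280.8] [ 0.002  0.342 -0.94 ] 95.4006009796594 theta 0.9354993602753543 [ 0.2 -2.9  5.6] 0.2207299043941036
```

Tracking well; continuing.

>>> servo_tool --rows '[{"slide": [0, -0.0051, -0.0019], "turn": [0, 0, 0]}, {"slide": [0, -0.0103, -0.0035], "turn": [0, 0, 0]}, {"slide": [0, -0.0156, -0.0049], "turn": [0, 0, 0]}, {"slide": [0, -0.0209, -0.0061], "turn": [0, 0, 0]}, {"slide": [0, -0.0262, -0.007], "turn": [0, 0, 0]}, {"slide": [0, -0.0316, -0.0076], "turn": [0, 0, 0]}, {"slide": [0, -0.0371, -0.0081], "turn": [0, 0, 0]}, {"slide": [0, -0.0425, -0.0082], "turn": [0, 0, 0]}, {"slide": [0, -0.048, -0.0081], "turn": [0, 0, 0]}, {"slide": [0, -0.0534, -0.0078], "turn": [0, 0, 0]}, {"slide": [0, -0.0588, -0.0072], "turn": [0, 0, 0]}, {"slide": [0, -0.0642, -0.0064], "turn": [0, 0, 0]}]'

```text
time_s: 33.35
tool_pos: [0.5005, -0.2741, 0.3027]
ee_rot: [0.984, 0.015, -0.003, -0.175]
contact_force: [-0.8, 2.3, 4.4]
width: 0.219
grip_force: 30.5
```

>>> servo_tool --rows '[{"slide": [0, -0.0033, 0.0006], "turn": [0, 0, 0]}, {"slide": [0, -0.0066, 0.0014], "turn": [0, 0, 0]}, {"slide": [0, -0.0099, 0.0022], "turn": [0, 0, 0]}, {"slide": [0, -0.0131, 0.0031], "turn": [0, 0, 0]}, {"slide": [0, -0.0163, 0.0041], "turn": [0, 0, 0]}, {"slide": [0, -0.0195, 0.0052], "turn": [0, 0, 0]}, {"slide": [0, -0.0226, 0.0064], "turn": [0, 0, 0]}, {"slide": [0, -0.0257, 0.0077], "turn": [0, 0, 0]}, {"slide": [0, -0.0288, 0.009], "turn": [0, 0, 0]}, {"slide": [0, -0.0319, 0.0105], "turn": [0, 0, 0]}, {"slide": [0, -0.0349, 0.012], "turn": [0, 0, 0]}, {"slide": [0, -0.0378, 0.0136], "turn": [0, 0, 0]}]'

```text
time_s: 34.55
tool_pos: [0.4996, -0.2427, 0.3023]
ee_rot: [0.985, 0.015, -0.003, -0.175]
contact_force: [-1.6, 4.6, 5.3]
width: 0.222
grip_force: 30.5
```

```bash
python3 -c "
from h import *
gstate()"
```

```text
[ -49.5 -128.1  302.3] [ 0.     0.344 -0.939] 95.433000567042 theta 0.04890506968442754 [-1.6  4.6  5.3] 0.22243427980914648
```

>>> servo_tool --rows '[{"slide": [0, -0.0009, 0.0005], "turn": [0, 0, 0]}, {"slide": [0, -0.0019, 0.0011], "turn": [0, 0, 0]}, {"slide": [0, -0.0028, 0.0016], "turn": [0, 0, 0]}, {"slide": [0, -0.0033, 0.0019], "turn": [0, 0, 0]}, {"slide": [0, -0.0037, 0.0022], "turn": [0, 0, 0]}, {"slide": [0, -0.0037, 0.0022], "turn": [0, 0, 0]}]'

```text
time_s: 35.15
tool_pos: [0.4995, -0.2393, 0.3016]
ee_rot: [0.985, 0.015, -0.003, -0.175]
contact_force: [-2.5, 5.0, 4.6]
width: 0.219
grip_force: 30.5
```

>>> servo_tool --rows '[{"slide": [0, -0.0005, 0.0003], "turn": [0, 0, 0]}, {"slide": [0, -0.001, 0.0006], "turn": [0, 0, 0]}, {"slide": [0, -0.001, 0.0006], "turn": [0, 0, 0]}]'

```text
time_s: 35.45
tool_pos: [0.4994, -0.2385, 0.3014]
ee_rot: [0.985, 0.015, -0.003, -0.175]
contact_force: [-1.7, 5.2, 4.8]
width: 0.226
grip_force: 30.5
```

```bash
python3 -c "
from h import *
gstate()"
```

```text
[ -49.5 -123.9  301.4] [ 0.     0.344 -0.939] 95.41345703281631 theta 0.0034510575763937457 [-1.7  5.2  4.8] 0.22575054819290738
```

Keep creeping until the sideways force changes.

>>> servo_tool --rows '[{"slide": [0, -0.0005, 0.0003], "turn": [0, 0, 0]}, {"slide": [0, -0.001, 0.0006], "turn": [0, 0, 0]}, {"slide": [0, -0.001, 0.0006], "turn": [0, 0, 0]}]'

```text
time_s: 35.75
tool_pos: [0.4994, -0.2384, 0.3014]
ee_rot: [0.985, 0.014, -0.002, -0.174]
contact_force: [-2.2, 1.6, 6.0]
width: 0.223
grip_force: 30.6
```

>>> servo_tool --rows '[{"slide": [0, -0.0005, 0.0003], "turn": [0, 0, 0]}, {"slide": [0, -0.001, 0.0006], "turn": [0, 0, 0]}, {"slide": [0, -0.001, 0.0006], "turn": [0, 0, 0]}]'

```text
time_s: 36.05
tool_pos: [0.4995, -0.2383, 0.3014]
ee_rot: [0.985, 0.014, -0.002, -0.173]
contact_force: [-0.8, -1.9, 6.9]
width: 0.223
grip_force: 30.8
```

The foot has touched: motion stopped and the sideways force fell and then reversed. Releasing and backing off along the tool axis.

>>> servo_tool --rows '[{"slide": [0, 0, 0], "turn": [0, 0, 0]}, {"slide": [0, 0, 0], "turn": [0, 0, 0]}, {"slide": [0, 0, 0], "turn": [0, 0, 0]}, {"slide": [0, 0, 0], "turn": [0, 0, 0]}, {"slide": [0, 0, -0.02], "turn": [0, 0, 0]}, {"slide": [0, 0, -0.05], "turn": [0, 0, 0]}, {"slide": [-0.03, 0, -0.08], "turn": [0, 0, 0]}, {"slide": [-0.09, 0.03, -0.08], "turn": [0, 0, 0]}, {"slide": [-0.14, 0.08, -0.06], "turn": [0, 0, 0]}, {"slide": [-0.17, 0.13, -0.05], "turn": [0, 0, 0]}, {"slide": [-0.17, 0.14, -0.05], "turn": [0, 0, 0]}, {"slide": [-0.17, 0.14, -0.05], "turn": [0, 0, 0]}]' --hand 0.3

```text
time_s: 37.25
tool_pos: [0.3662, -0.3615, 0.2979]
ee_rot: [0.984, 0.013, -0.003, -0.176]
contact_force: [0.5, 0.9, -0.4]
width: 0.652
grip_force: 0.0
```

```bash
python3 - <<'E'
from h import *
import pickle
s=bot.get_state();print(s["time_s"],s["tool_pos"],s["contact_force"].round(1))
c=cam("scene");q=proj(c,w(0,-40,180)).astype(int)
a=c["px"][q[1]-75:q[1]+75,q[0]-80:q[0]+60];
b=cam("top");r=proj(b,w(0,-40,180)).astype(int);t=b["px"][r[1]-37:r[1]+38,r[0]-60:r[0]+70]
A=cv2.resize(a,(420,450),interpolation=cv2.INTER_CUBIC);B=cv2.resize(t,(364,210),interpolation=cv2.INTER_CUBIC)
C=np.zeros((450,790,3),np.uint8);C[:,:420]=A;C[:210,424:788]=B
# marks for pin ends in top and scene
print("top pin ends",[(proj(b,w(x,0,176))-(r-[60,37]))*2.8+[424,0] for x in(-55,55)],"scene",[(proj(c,w(x,0,176))-(q-[80,75]))*3 for x in(-55,55)])
cv2.imwrite("pics/final.png",C)
E
```

```text
37.25 [ 0.36620069 -0.36152518  0.29791827] [ 0.5  0.9 -0.4]
top pin ends [array([549.97559952, 167.61131076]), array([545.07910538,  46.90342978])] scene [array([273.98292254, 276.57728027]), array([159.0541407 , 231.47073996])]
```

View pics/final.png

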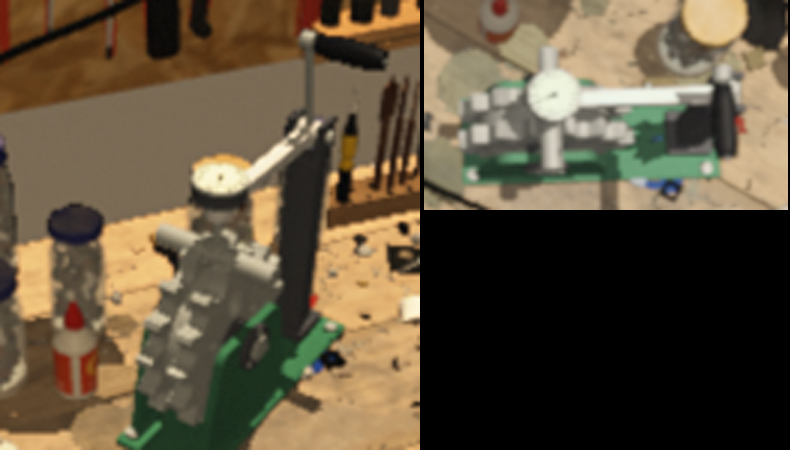

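The pin lies across the top of the sprocket, its ends at (549,46) and (550,170) in the top inset, as predicted. The gauge arm is level with its dial over the pin at (553,95), and the arm is clear.

```bash
python3 -c "
from cell import bot
print(bot.close_job())"
```

```text
the job is handed in; nothing more can be done
None
```

The job is handed in at about 37 s of the 72 s allowed: the marked gap is at the top, the gauge pin is seated and centred in it, and the gauge foot was lowered gently onto the pin. The robot is clear of everything; the verdict itself wasn't shown to me.

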